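# Fit the retaining ring on the trimmer spindle

### The job

Fit the retaining ring that keeps the trimming wheel on its upright spindle: squeeze the ring pliers so that their tips spread the ring, carry it over, slide it down the shaft and press the sprung wheel gently down until it stops, then ease the squeeze so that the ring closes fully into the groove and holds the wheel down. Touch the ring only with the pliers and never press hard. Finally hang the pliers back in the two notches of their caddy, and leave the other things on the counter where they are.

Things in the scene. Friction and masses are not known exactly. Their poses are not given: they have to be found in the camera images.
- caddy_notch (a point): Fixed aluminium caddy: point midway between its two notched posts, at the bar centre of the hanging pliers (77.4 mm over the counter); x towards the ring, y from post to post. Posts 10 mm thick, centred 37 mm either side, tops 14 mm above this point. Notches 12 mm wide (along x), flared to 24 at the top, floor 4 mm below this point. The ring's platform top is 53.4 mm below it.
- pliers: Ring pliers, 0.13 kg, hanging upright in the caddy: origin at the centre of their bar (8 x 88 x 8 mm, along y), which rests in the notches; x towards the ring, y the way the handles close, z up. Jaw tips, 52 mm below the origin, stand between the ring's lugs from the start; a shoulder 4.8 mm above the tips' ends bears on top of the lugs.
- pliers_grip (a point): Midway between the pliers' handles, 48 mm above the bar. Handles 10 mm wide (x), 5 thick, 13 to 66 mm above the bar; at rest they lean apart, 58 mm over their outsides at this height, 68 at the top; squeezed upright to their stop, 32 mm.
- pliers_l (a joint): Squeeze of the pliers: turn of each handle, rad; 0 at rest (tips 10 mm over their outsides), 0.28 at the stop (38 mm). At the handles the return spring takes 3 to 6 N, with the ring about 15 N. A grip of 25 to 40 N holds the stop and is safe for the ring. The tips grip the spread ring by friction.
- ring_center (a point): Steel retaining ring (34 g) flat on the caddy's platform: centre of its round part, half-way up its 5 mm thickness; inside 24.6 mm, outside 37 mm across, bowed at the back; gap and two lugs towards -x, reaching 36 mm out. It lies 26 mm from the pliers' bar along x. Fully spread, its hole stays centred on this point and passes the shaft with 1.5 mm to spare.
- ring_l (a joint): Opening of the ring: turn of each half about its back, rad; 0 relaxed, about 0.24 spread by the fully squeezed pliers, 0 to 0.05 closed in the groove, above 0.13 round the plain shaft.
- foot_axis (a point): Fixed round foot (100 mm across) of the spindle: point on the vertical axis, 22 mm over the counter. The shaft (29 mm thick, its upper 8 mm a cone, 18 mm at the tip) is screwed out by an unknown amount: tip 40 to 60 mm above this point. Groove (24 mm thick, 7.5 mm high): upper edge 15 mm below the tip. Resting wheel's flange top (72 mm across): 16 mm below the tip.
- trim_wheel (a joint): How far the sprung wheel (90 mm across, steel flange on top) is pressed down, m: 0 at rest, 0.0055 at its stop. It takes 4 N to start, 8 N at the stop; from 0.004 on, a ring lying on the flange is level with the groove. More than 22 N on the wheel harms its bearing. A seated ring keeps it at about 0.004.
- dish: Bystander: small clear faceted dish, 31 mm wide, 26 mm tall; origin at its underside.
- cast: Bystander: yellow plaster cast of a jaw, 53 x 68 x 29 mm; origin at its underside.
- boxed_burs: Bystander: small white-and-green carton, 36 x 48 x 22 mm; origin at its underside.
- wax_jar: Bystander: flat white jar, 51 mm wide, 24 mm tall; origin at its underside.

How it is judged:
By the outcome, as a careful person would: the job done as asked, in the order asked, and still so for the second after the job is handed in, with the robot touching nothing.
It also fails if it takes over 72 s, if anything falls off the work surface, if the arm or the gripper's body presses on something with over 40 N, if the wrist force passes 120 N, or if a joint passes its speed limit or range.

### The arm

A 7-joint arm with a two-finger parallel gripper is mounted at the origin on a cart in front of the work surface, level with it; the furniture and walls round the work are solid. World frame = base frame: x ahead of the robot, y to its left, z up, the work surface at z = 0. Lengths are in m, angles in rad, forces in N, time in s.
With the tool pointing down it reaches from about 0.4 to 0.85 m from the base axis. Payload 4.5 kg.
Tool frame: the origin (TCP) lies at the very end of the fingers, on their centre line; the grasp point (between the pads) lies 19 mm behind it; y points along the fingers, z is the direction in which the jaws open and shut, and the axes are right-handed (so a half turn about y gives the same grasp; the last joint's range is limited). The gripper opens to 88 mm and grips with 3 to 60 N. Pads are 18 mm wide; open, the fingers measure 123 mm over their backs; the gripper's body (75 mm by 187 mm) begins 45 mm behind the grasp point.
Start: joints at [-1.24, 0.689, -0.195, 1.565, 0.157, 0.902, -0.215], TCP at [0.183, 0.598, 0.239] pointing down, gripper open.
Joint ranges: [-3.01, 3.01], [-0.46, 2.08], [-1.47, 1.51], [0.13, 2.56], [-1, 4.14], [0.04, 2.09], [-2.66, 2.66]. Speed limits (rad/s): [2.57, 2.57, 3.14, 3.14, 3.14, 3.14, 3.14].

### API

Orientations are given as [roll, pitch, yaw] about the fixed x, y, z axes, in that order (R = Rz(yaw) Ry(pitch) Rx(roll)).
In Python, from bench import arm gives the robot as it stands.
- The arm moves only by the tool servo_tool, never from a script. Its argument "plan" is text: rows parted by semicolons, each of 6 numbers parted by spaces: the shift along the tool's x, y, z in cm, then the turn, a rotation vector about the tool's x, y, z in rad. In form: dx dy dz ax ay az; .... A call has 1 to 20 rows; each row is the pose to reach, as a shift and turn from the pose commanded when the call began, along the tool's axes at that moment; what a row does not reach only later rows make up. A row lasts 1/10 s, in which the tool goes at most 50 mm and 8.59 degrees, less where a joint would pass 70% of its speed; a pose out of reach is approached as far as the arm can. A call with a gripper value outside its range is refused whole. "hand" is the opening, from 0 (shut) to 1 (fully open), set as the call begins (left out, the last holds). The fingers move at their own pace and stop on an object; the grip force is fixed at half the most. Time passes only in rows, so rows that repeat a pose let the fingers close. It gives the time, the measured TCP pose, the force and the opening at its end, in the units of the state.
- arm.observe(): the state, without advancing time (a new reading comes with each control period).
- arm.snapshot(name): name is "scene" or "top" or "wrist"; returns a dict with "frame" (420x560x3 uint8, red, green, blue), "z_map" (420x560 float32, m along the optical axis (not along the pixel's ray), 0 where there is no reading), "fovy" (degrees; the focal length in pixels is half the picture's height over the tangent of half this angle, whatever the lens; pixels are square), "cx", "cy" (the principal point, pixels), "extrinsics" (4x4, takes a point from camera to world coordinates); the wrist camera has in their place "T_tool_cam" (4x4, takes a point from camera to tool coordinates, whose origin is the TCP and whose axes are the tool frame's). Camera axes: x right, y up, looking along -z (the intrinsics and any distortion apply to the point x, -y, -z); pixel columns grow to the right and rows downward; lengths in m; the calibration is good to about 2 mm. A picture is of the moment at which its call begins: read the wrist's pose just before it.
- arm.sign_off(): hands the job in, once; it reports no verdict.
The state is a dict: "time": time; "joints": joint angles; "qd": joint speeds; "joint_torque": joint torques, N m; "position": TCP position; "eef_rot": TCP orientation; "force": force on the tool from outside, world axes, zero at the start; "ft_torque": the same for the moment, N m; "width": finger opening in m.
Only numpy, scipy, OpenCV 4.12 (cv2) and the standard library are available. Lean on these libraries where they do the work, as an engineer would, in place of code of your own. Each camera call takes 0.05 s, during which the arm holds its last target.

## Working session

There is one attempt and no reset: what is moved stays moved. The work goes in short steps, Python scripts to look and compute and a tool call to move; the robot and the scene stay as the last step left them, time stands still between calls to the robot, and variables do not carry over. Pictures are saved under pics/ and viewed, and the job is handed in when it is done.

Besides the shell and the picture viewer there is one more tool, called after "Call:" as name(argument=value, ...), one argument or row to a line, values as JSON. servo_tool: Moves the arm, as the interface text tells. Its arguments: {"type":"object","properties":{"plan":{"type":"string"},"hand":{"type":"number"}},"required":["plan"]}

```bash
mkdir -p pics; ls
cat > h.py <<'E'
import numpy as np, cv2
from bench import arm
from scipy.spatial.transform import Rotation as R
def snap(n,fn):
    st=arm.observe(); s=arm.snapshot(n)
    cv2.imwrite('pics/'+fn+'.png',s['frame'][:,:,::-1])
    f=210/np.tan(np.radians(s['fovy'])/2)
    h,w=s['z_map'].shape
    u,v=np.meshgrid(np.arange(w),np.arange(h))
    z=s['z_map']
    P=np.stack([(u-s['cx'])/f*z,-(v-s['cy'])/f*z,-z],-1)
    if 'extrinsics' in s: T=s['extrinsics']
    else:
        T=np.eye(4);T[:3,:3]=R.from_euler('xyz',st['eef_rot']).as_matrix();T[:3,3]=st['position'];T=T@s['T_tool_cam']
    W=P@T[:3,:3].T+T[:3,3]; W[z==0]=np.nan
    np.savez('pics/'+fn+'.npz',W=W,T=T,f=f,c=[s['cx'],s['cy']],frame=s['frame'])
    return s,W,T,f
E
python3 - <<'E'
from h import *
np.set_printoptions(precision=4,suppress=True)
print(arm.observe())
for n in['scene','top','wrist']:
    s,W,T,f=snap(n,n+'0'); print(n,f,s['cx'],s['cy'],T,[k for k in s])
E
```

```text
pics
{'time': 0.0, 'joints': array([-1.2402,  0.69  , -0.1945,  1.5663,  0.1573,  0.9025, -0.2151]), 'qd': array([ 0.0014,  0.0004,  0.0002,  0.0006, -0.0007,  0.0011,  0.001 ]), 'joint_torque': array([ -0.0006, -52.7569,  -1.2671, -15.3428,  -0.0527,   0.0066,
         0.0002]), 'position': array([0.1827, 0.5971, 0.2379]), 'eef_rot': array([-1.5726, -0.0001, -0.2967]), 'force': array([ 0.1206, -0.1344, -0.3449]), 'ft_torque': array([-0.0012,  0.0343, -0.0054]), 'width': 0.0880452307549834}
scene 408.62244416024515 274.72836123951214 201.41833373527626 [[ 0.8761  0.3481 -0.3336  0.0985]
 [-0.4821  0.6288 -0.6101 -0.6749]
 [-0.0026  0.6954  0.7187  0.9051]
 [ 0.      0.      0.      1.    ]] ['frame', 'z_map', 'fovy', 'cx', 'cy', 'extrinsics']
top 417.17366981398555 280.1499887167416 208.96401939012654 [[ 0.0068  0.9825 -0.186   0.2798]
 [-0.9999  0.0087  0.0096  0.0118]
 [ 0.0111  0.1859  0.9825  1.1106]
 [ 0.      0.      0.      1.    ]] ['frame', 'z_map', 'fovy', 'cx', 'cy', 'extrinsics']
wrist 376.5665692287334 277.8339324746256 208.9637709011608 [[ 0.2927 -0.9097 -0.2946  0.1056]
 [ 0.9562  0.2777  0.0927  0.62  ]
 [-0.0026 -0.3088  0.9511  0.384 ]
 [ 0.      0.      0.      1.    ]] ['frame', 'z_map', 'fovy', 'cx', 'cy', 'T_tool_cam']
```

View pics/scene0.png

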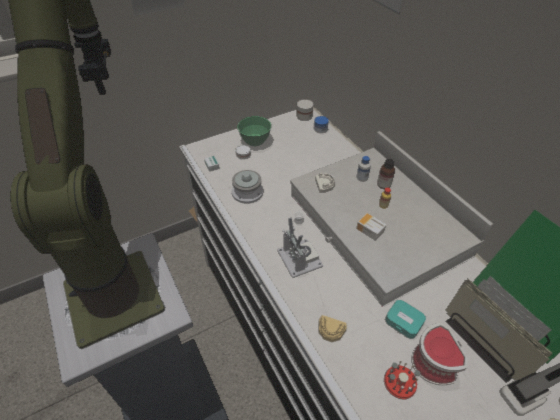

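View pics/top0.png

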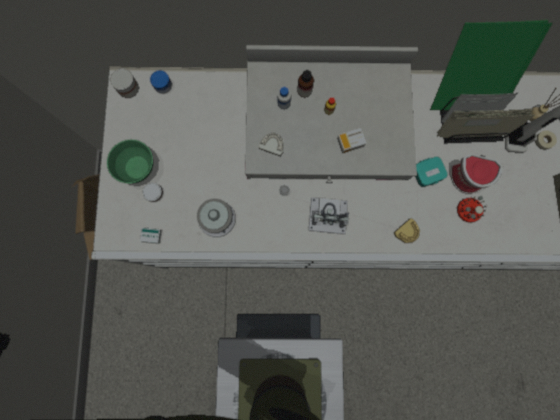

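View pics/wrist0.png

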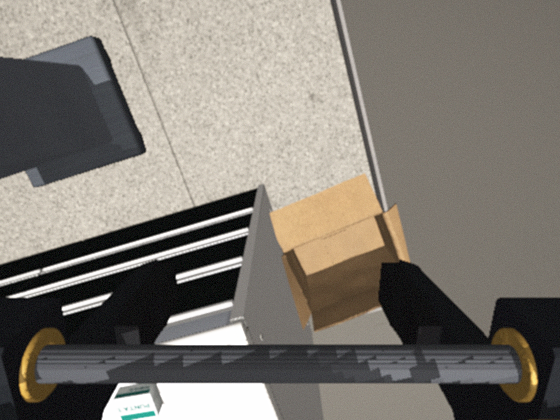

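Run:
```python
import numpy as np,cv2
a=np.load('pics/top0.npz');b=np.load('pics/scene0.npz')
A=a['frame'][150:270,180:360];B=b['frame'][150:290,210:340]
cv2.imwrite('pics/z1.png',cv2.resize(A,None,fx=4,fy=4,interpolation=3)[:,:,::-1])
cv2.imwrite('pics/z2.png',cv2.resize(B,None,fx=4,fy=4,interpolation=3)[:,:,::-1])
np.set_printoptions(precision=3,suppress=True,linewidth=200)
for n,W,pts in[('top',a['W'],[(214,216),(328,215),(328,205),(285,190),(152,192),(150,235),(407,231),(250,240)]),('scene',b['W'],[(247,182),(300,262),(290,230),(299,220),(243,151),(211,162),(332,326)])]:
    for u,v in pts: print(n,u,v,W[v,u])
```

```text
top 214 216 [0.456 0.168 0.074]
top 328 215 [ 0.461 -0.119  0.08 ]
top 328 205 [ 0.498 -0.126  0.023]
top 285 190 [ 0.539 -0.012  0.015]
top 152 192 [0.528 0.342 0.025]
top 150 235 [0.413 0.341 0.024]
top 407 231 [ 0.43  -0.336  0.016]
top 250 240 [0.405 0.081 0.002]
scene 247 182 [0.457 0.154 0.06 ]
scene 300 262 [ 0.449 -0.167  0.047]
scene 290 230 [ 0.453 -0.106  0.109]
scene 299 220 [ 0.538 -0.018  0.013]
scene 243 151 [0.528 0.336 0.023]
scene 211 162 [0.411 0.337 0.022]
scene 332 326 [ 0.433 -0.34   0.015]
```

View pics/z1.png

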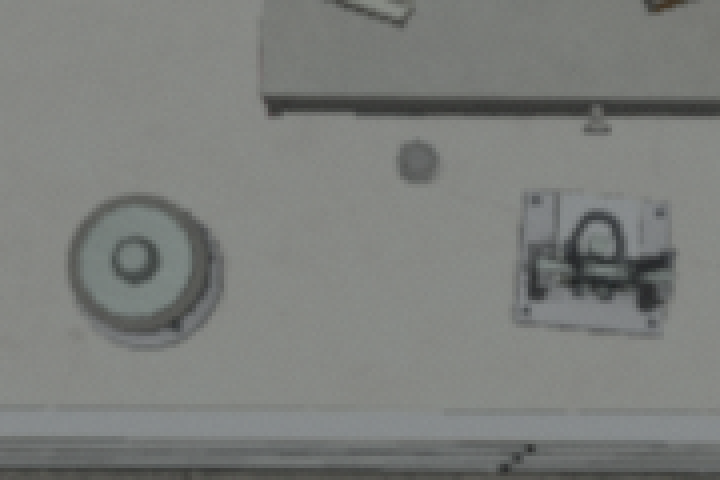

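View pics/z2.png

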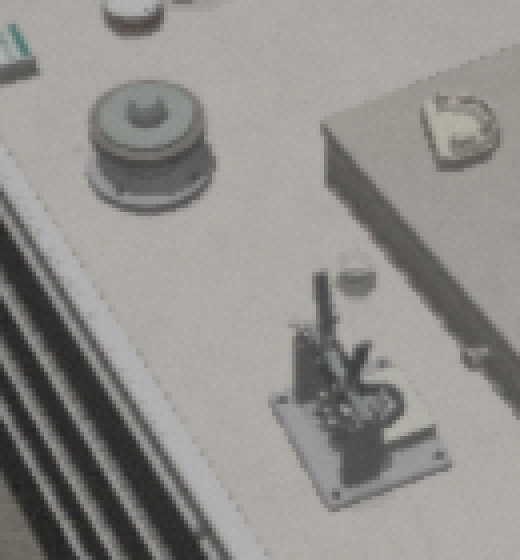

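```bash
cat >> h.py <<'E'
def rows(pose_p,pose_e,tgts):
    """tgts list of (x,y,z,roll,pitch,yaw) world -> rows"""
    R0=R.from_euler('xyz',pose_e)
    for t in tgts:
        d=R0.inv().apply(np.array(t[:3])-pose_p)*100
        rv=(R0.inv()*R.from_euler('xyz',t[3:])).as_rotvec()
        print(' '.join('%.2f'%v for v in d),' '.join('%.4f'%v for v in rv))
E
python3 - <<'E'
from h import *
h=-np.pi/2
rows([0.183,0.598,0.239],[h,0,-0.297],[(.36,.42,.26,h,0,-.2),(.46,.2,.27,h,0,-.1),(.47,-.1,.27,h,0,0)])
E
```

```text
22.13 -2.10 -11.84 0.0000 -0.0970 0.0000
38.13 -3.10 -29.95 0.0000 -0.1970 0.0000
47.87 -3.10 -58.34 0.0000 -0.2970 0.0000
```

Call:
servo_tool(
  plan="22 -2 -12 0 -0.1 0;22 -2 -12 0 -0.1 0;22 -2 -12 0 -0.1 0;22 -2 -12 0 -0.1 0;22 -2 -12 0 -0.1 0;38 -3 -30 0 -0.2 0;38 -3 -30 0 -0.2 0;38 -3 -30 0 -0.2 0;38 -3 -30 0 -0.2 0;38 -3 -30 0 -0.2 0;48 -3 -58 0 -0.297 0;48 -3 -58 0 -0.297 0;48 -3 -58 0 -0.297 0;48 -3 -58 0 -0.297 0;48 -3 -58 0 -0.297 0;48 -3 -58 0 -0.297 0;48 -3 -58 0 -0.297 0;48 -3 -58 0 -0.297 0",
  hand=1,
)

```text
time: 1.95
position: [0.4719, -0.0983, 0.2685]
eef_rot: [-1.57, 0.0, -0.003]
force: [0.2, -0.1, 0.2]
width: 0.0881
```

Run:
```python
from h import *
s,W,T,f=snap('wrist','w1'); print(arm.observe()['joints'])
```

```text
[ 0.34305112  0.47553649 -0.35552097  1.94101694  0.23089078  0.76451215
  1.42731331]
```

View pics/w1.png

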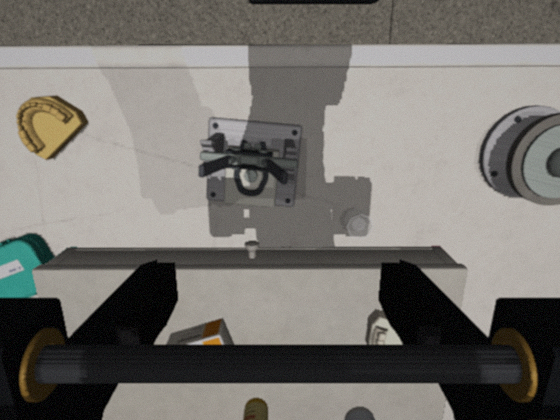

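Run:
```python
import numpy as np,cv2
a=np.load('pics/w1.npz')
A=a['frame'][105:220,185:320];W=a['W'][105:220,185:320]
cv2.imwrite('pics/z3.png',cv2.resize(A,None,fx=5,fy=5,interpolation=3)[:,:,::-1])
Z=np.nan_to_num(W[:,:,2]); im=cv2.applyColorMap(np.clip(Z/0.16*255,0,255).astype(np.uint8),cv2.COLORMAP_JET)
cv2.imwrite('pics/z4.png',cv2.resize(im,None,fx=5,fy=5,interpolation=0))
```

```text
(no output)
```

View pics/z3.png

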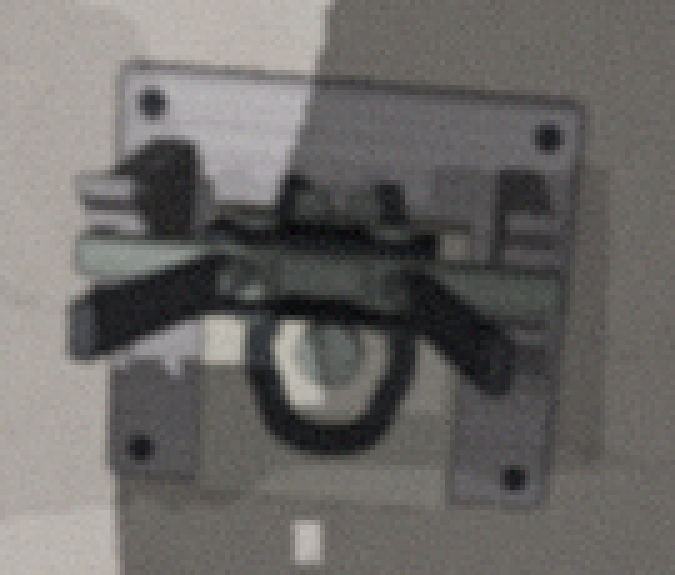

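View pics/z4.png

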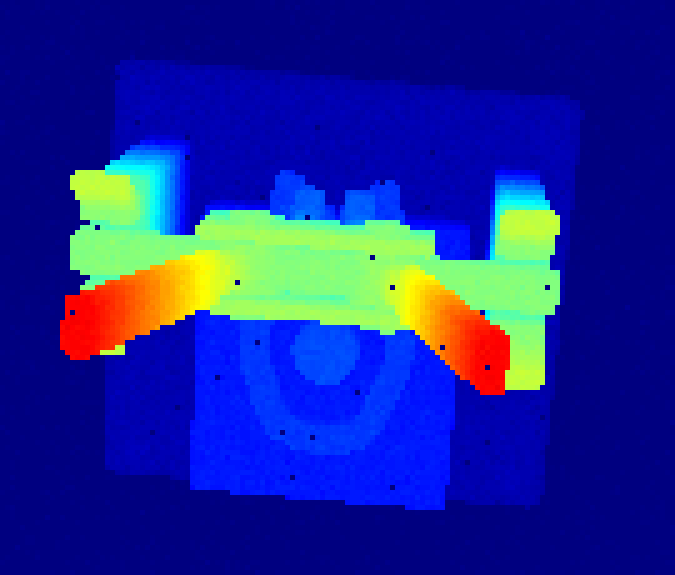

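```bash
cat > m.py <<'E'
import numpy as np,cv2,sys
np.set_printoptions(precision=4,suppress=True)
a=np.load(sys.argv[1]);W=a['W'].reshape(-1,3)
W=W[(abs(W[:,0]-.45)<.09)&(abs(W[:,1]+.12)<.09)]
x,y,z=W.T
# plate rect
m=(z>0.004)
H=W[z>0.138]; 
for s in(-1,1):
    h=H[(H[:,1]+.125)*s>0]; print('handle top',s,len(h),h.mean(0),h.min(0),h.max(0))
    p=W[(z>.0885)&(z<.0945)&((y+.123)*s>.030)]; print('post',s,len(p),p.mean(0),p.min(0),p.max(0))
pl=W[(z>.0035)&(z<.0085)]
print('plate z',np.median(pl[:,2]),cv2.minAreaRect((pl[:,:2]*1000).astype(np.float32)))
b=W[(z>.079)&(z<.084)&(abs(y+.123)<.05)]
print('bar',len(b),b.mean(0),cv2.fitLine((b[:,:2]).astype(np.float32),cv2.DIST_HUBER,0,.01,.01).ravel(),cv2.minAreaRect((b[:,:2]*1000).astype(np.float32)))
pf=W[(z>.021)&(z<.0265)];print('platform',len(pf),np.median(pf[:,2]),cv2.minAreaRect((pf[:,:2]*1000).astype(np.float32)))
E
python3 m.py pics/w1.npz; python3 m.py pics/top0.npz;python3 m.py pics/scene0.npz
```

```text
handle top -1 18868 [ 0.4538 -0.1474  0.3314] [ 0.4362 -0.1635  0.1381] [ 0.4835 -0.125   0.3579]
post -1 67 [ 0.4386 -0.1618  0.0902] [ 0.4334 -0.1669  0.0886] [ 0.4651 -0.1573  0.092 ]
handle top 1 28833 [ 0.4515 -0.067   0.3375] [ 0.4367 -0.125   0.138 ] [ 0.4844 -0.0335  0.3579]
post 1 93 [ 0.4532 -0.0884  0.0903] [ 0.4404 -0.0922  0.0886] [ 0.4716 -0.0835  0.0922]
plate z 0.007530879897621134 ((440.3114929199219, -118.82138061523438), (155.1474151611328, 159.73370361328125), 89.80540466308594)
bar 890 [ 0.4517 -0.1243  0.0813] [ 0.1082  0.9941  0.4518 -0.1221] ((452.50079345703125, -126.16947937011719), (87.1861343383789, 19.485246658325195), 83.28279113769531)
platform 1389 0.023749212093711503 ((476.33837890625, -128.54257202148438), (81.5294189453125, 73.8971939086914), 84.72245788574219)
handle top -1 5 [ 0.4542 -0.1574  0.1404] [ 0.4504 -0.1588  0.1383] [ 0.4579 -0.1554  0.1431]
post -1 7 [ 0.4471 -0.1617  0.0908] [ 0.4388 -0.1665  0.089 ] [ 0.4663 -0.1593  0.0932]
handle top 1 7 [ 0.4588 -0.0955  0.14  ] [ 0.4549 -0.097   0.1381] [ 0.4618 -0.0944  0.1411]
post 1 11 [ 0.458
[... 601 characters left out ...]
ost -1 12 [ 0.4532 -0.1628  0.0909] [ 0.4368 -0.1671  0.0887] [ 0.4671 -0.1589  0.0933]
handle top 1 7 [ 0.4571 -0.0953  0.1403] [ 0.452  -0.0977  0.1387] [ 0.462  -0.0929  0.1426]
post 1 7 [ 0.4523 -0.0883  0.0915] [ 0.4432 -0.0926  0.0905] [ 0.4733 -0.0832  0.0928]
plate z 0.005939193913970686 ((449.88470458984375, -119.64335632324219), (179.5419158935547, 179.30429077148438), 0.11164562404155731)
bar 103 [ 0.453  -0.1313  0.0819] [ 0.0471  0.9989  0.453  -0.1313] ((454.5433349609375, -126.01301574707031), (87.6125717163086, 22.78461265563965), 84.43101501464844)
platform 153 0.02427521206150185 ((478.6614990234375, -128.58203125), (83.82814025878906, 74.17628479003906), 85.15060424804688)
```

Run:
```python
from h import *
h=-np.pi/2
o=arm.observe();print(o['position'],o['eef_rot'])
rows(o['position'],o['eef_rot'],[(.4535,-.1258,.19,h,0,-.09)])
```

```text
[ 0.47205498 -0.09657751  0.26857449] [-1.56982507e+00  2.33734132e-04  4.10143104e-04]
-1.85 7.86 -2.93 -0.0010 0.0904 -0.0003
```

Call:
servo_tool(
  plan="-1 2 -2 0 0.05 0;-1.88 4 -2.88 0 0.09 0;-1.88 6 -2.88 0 0.09 0;-1.88 7.9 -2.88 0 0.09 0;-1.88 7.9 -2.88 0 0.09 0;-1.88 7.9 -2.88 0 0.09 0",
)

```text
time: 2.6
position: [0.4538, -0.1243, 0.19]
eef_rot: [-1.57, 0.0, -0.087]
force: [0.5, 0.6, 0.5]
width: 0.0879
```

```bash
python3 - <<'E'
from h import *
for i in range(3):
  o=arm.observe();print(o['position'],o['eef_rot'],o['qd'].round(3))
s,W,T,f=snap('wrist','w2')
o=arm.observe();print(o['position'],o['eef_rot'])
print(s['T_tool_cam'])
E
python3 m.py pics/w2.npz
```

```text
[ 0.45376288 -0.12434784  0.18997471] [-1.56995733e+00  1.84654085e-04 -8.65616245e-02] [ 0.014 -0.017  0.    -0.016  0.     0.002 -0.001]
[ 0.45376288 -0.12434784  0.18997471] [-1.56995733e+00  1.84654085e-04 -8.65616245e-02] [ 0.014 -0.017  0.    -0.016  0.     0.002 -0.001]
[ 0.45376288 -0.12434784  0.18997471] [-1.56995733e+00  1.84654085e-04 -8.65616245e-02] [ 0.014 -0.017  0.    -0.016  0.     0.002 -0.001]
[ 0.45409499 -0.12478078  0.19039398] [-1.57020809e+00 -1.02633746e-03 -8.73202820e-02]
[[ 3.77486743e-04 -9.51209374e-01 -3.08545919e-01 -8.05172239e-02]
 [ 7.49122882e-04  3.08546123e-01 -9.51209088e-01 -1.45998290e-01]
 [ 9.99999648e-01  1.27930013e-04  8.29044779e-04 -8.79638303e-04]
 [ 0.00000000e+00  0.00000000e+00  0.00000000e+00  1.00000000e+00]]
handle top -1 23342 [ 0.431  -0.1651  0.2562] [ 0.4135 -0.1865  0.138 ] [ 0.4611 -0.125   0.2792]
post -1 116 [ 0.4395 -0.1624  0.0901] [ 0.4332 -0.169   0.0886] [ 0.4641 -0.1567  0.0925]
handle top 1 24479 [ 0.4378 -0.0832  0.257 ] [ 0.423 -0.125  0.138] [ 0.47   -0.0573  0.2794]
post 1 108 [ 0.4474 -0.0881  0.0902] [ 0.44   -0.093   0.0885] [ 0.4712 -0.0834  0.0924]
plate z 0.007564894739186312 ((440.03704833984375, -119.59407806396484), (159.8000030517578, 178.54661560058594), 0.058799877762794495)
bar 1582 [ 0.4522 -0.1261  0.0814] [ 0.0918  0.9958  0.4519 -0.129 ] ((452.847412109375, -126.22984313964844), (87.94425964355469, 20.546457290649414), 84.91969299316406)
platform 1787 0.023735871874508374 ((476.3737487792969, -128.35821533203125), (82.38911437988281, 73.84903717041016), 84.64936828613281)
```

View pics/w2.png

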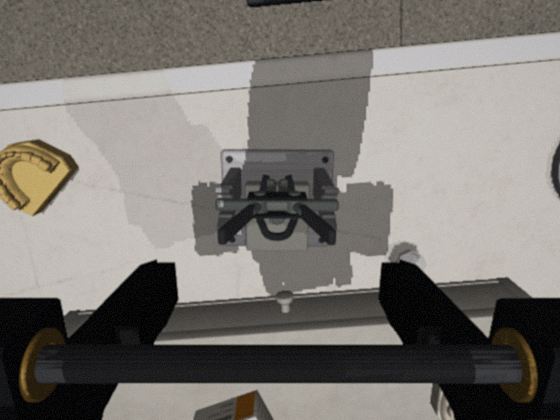

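Run:
```python
from h import *
np.set_printoptions(precision=4,suppress=True)
a=np.load('pics/w2.npz');W=a['W'];
tc=np.array([[ 3.77486743e-04,-9.51209374e-01,-3.08545919e-01,-8.05172239e-02],[7.49122882e-04,3.08546123e-01,-9.51209088e-01,-1.45998290e-01],[9.99999648e-01,1.27930013e-04,8.29044779e-04,-8.79638303e-04],[0,0,0,1]])
TT=tc@np.linalg.inv(a['T']); P=W@TT[:3,:3].T+TT[:3,3]
x,y,z=np.moveaxis(P,-1,0)
m=(abs(x)<.03)&(abs(z)<.045)
for lo,hi in((.045,.05),(.05,.06),(.06,.07),(.07,.08),(.08,.09)):
  for s in(-1,1):
    q=P[m&(y>lo)&(y<hi)&(z*s>.012)]
    if len(q):print(lo,s,len(q),q.mean(0),q.min(0),q.max(0))
# bar ends
q=P[(abs(x)<.02)&(abs(z)<.05)&(y>.106)&(y<.1105)]
print(len(q),q.mean(0),q.min(0),q.max(0))
```

```text
0.045 -1 73 [-0.0011  0.0495 -0.0327] [-0.0059  0.0486 -0.0346] [ 0.0032  0.05   -0.0307]
0.045 1 67 [-0.001   0.0494  0.0288] [-0.0048  0.0483  0.0265] [0.0032 0.05   0.0311]
0.05 -1 185 [-0.0023  0.0541 -0.0306] [-0.006   0.0501 -0.0351] [ 0.0037  0.06   -0.0277]
0.05 1 187 [-0.0019  0.0538  0.027 ] [-0.0058  0.05    0.0237] [0.0042 0.0599 0.0312]
0.06 -1 129 [-0.0025  0.065  -0.0271] [-0.0061  0.0601 -0.0313] [ 0.0034  0.07   -0.0247]
0.06 1 132 [-0.0021  0.0649  0.0233] [-0.0061  0.0602  0.021 ] [0.004  0.0699 0.0282]
0.07 -1 112 [-0.0026  0.0748 -0.0243] [-0.0062  0.0701 -0.0284] [ 0.003   0.0799 -0.0219]
0.07 1 118 [-0.0023  0.0748  0.0204] [-0.006  0.07   0.018] [0.0034 0.0799 0.0258]
0.08 -1 102 [-0.0024  0.0849 -0.0214] [-0.0061  0.0803 -0.0258] [ 0.0041  0.0899 -0.0194]
0.08 1 99 [-0.0024  0.0847  0.0175] [-0.0057  0.08    0.0154] [0.0033 0.0897 0.0212]
1517 [-0.0013  0.1085 -0.0021] [-0.0111  0.106  -0.0458] [0.0096 0.1105 0.0418]
```

Run:
```python
from h import *
np.set_printoptions(precision=4,suppress=True)
a=np.load('pics/w2.npz');W=a['W'];
tc=np.array([[ 3.77486743e-04,-9.51209374e-01,-3.08545919e-01,-8.05172239e-02],[7.49122882e-04,3.08546123e-01,-9.51209088e-01,-1.45998290e-01],[9.99999648e-01,1.27930013e-04,8.29044779e-04,-8.79638303e-04],[0,0,0,1]])
TT=tc@np.linalg.inv(a['T']); P=W@TT[:3,:3].T+TT[:3,3]
for r in (264,268,275,280,290,300):
  row=P[r]; ok=(row[:,1]<.03)
  L=row[:277][ok[:277]];Rr=row[277:][ok[277:]]
  print(r,np.where(ok[:277])[0].max(),277+np.where(ok[277:])[0].min(),L[-1],Rr[0],(L[-1]+Rr[0])[2]/2)
q=P[(P[:,:,1]<.004)&(P[:,:,1]>-.01)]
print(len(q)); 
for s in(-1,1):
  k=q[q[:,2]*s>0];print(k.min(0),k.max(0))
```

```text
264 174 381 [-0.0087 -0.0006 -0.0453] [-0.0091 -0.0014  0.0427] -0.0012962955817994587
268 175 380 [-0.0065 -0.     -0.0452] [-0.0064  0.0002  0.0429] -0.00113848851777347
275 175 380 [-0.0035 -0.0006 -0.0453] [-0.0031  0.0002  0.0432] -0.0010543512902763293
280 175 379 [-0.0019 -0.0022 -0.045 ] [-0.0004  0.0007  0.0431] -0.0009487170344152189
290 177 378 [ 0.0037 -0.0007 -0.045 ] [ 0.0038 -0.0006  0.0427] -0.0011597668146152325
300 177 378 [ 0.0076 -0.0025 -0.0449] [ 0.008  -0.002   0.0427] -0.0010944794466667823
1290
[-0.0116 -0.01   -0.0591] [ 0.009   0.0011 -0.0448]
[-0.0115 -0.01    0.0425] [0.0085 0.0008 0.0568]
```

Call:
servo_tool(
  plan="0 3 -0.08 0 0 0;0 6 -0.08 0 0 0;0 8 -0.08 0 0 0;0 8.36 -0.08 0 0 0;0 8.36 -0.08 0 0 0;0 8.36 -0.08 0 0 0",
)

```text
time: 3.25
position: [0.4543, -0.1269, 0.1073]
eef_rot: [-1.571, -0.002, -0.09]
force: [0.1, -0.4, 0.5]
width: 0.0882
```

Call:
servo_tool(
  plan="0 0 0 0 0 0;0 0 0 0 0 0;0 0 0 0 0 0;0 0 0 0 0 0",
  hand=0.66,
)

```text
time: 3.65
position: [0.454, -0.1268, 0.1067]
eef_rot: [-1.571, -0.002, -0.09]
force: [-0.1, 1.3, 9.0]
width: 0.0591
```

Run:
```python
from h import *
s,W,T,f=snap('wrist','w3')
o=arm.observe();print(o['position'],o['eef_rot'],o['force'],o['ft_torque'],o['width'])
cv2.imwrite('pics/w3z.png',cv2.resize(s['frame'][130:380,160:400],None,fx=2.4,fy=2.4,interpolation=3)[:,:,::-1])
```

```text
[ 0.45417978 -0.1268567   0.10685997] [-1.57066785 -0.00217637 -0.08964205] [-0.02413953  1.04808536  7.83409207] [ 0.09526053  0.03099853 -0.02369919] 0.05844382190227061
```

View pics/w3z.png

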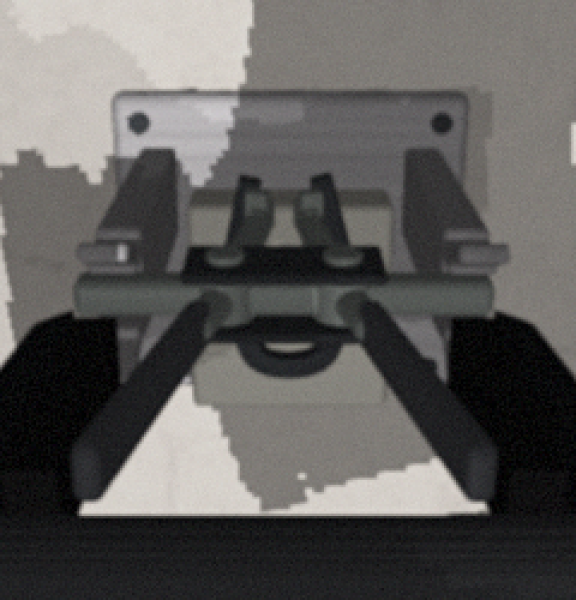

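Call:
servo_tool(
  plan="0 0 0 0 0 0;0 0 0 0 0 0;0 0 0 0 0 0",
  hand=0.5,
)

```text
time: 4.0
position: [0.4553, -0.1269, 0.1077]
eef_rot: [-1.571, -0.005, -0.09]
force: [-0.6, 0.6, 16.1]
width: 0.0439
```

Call:
servo_tool(
  plan="0 0 0 0 0 0;0 0 0 0 0 0;0 0 0 0 0 0;0 0 0 0 0 0",
  hand=0.3,
)

```text
time: 4.4
position: [0.4556, -0.1269, 0.1083]
eef_rot: [-1.571, -0.006, -0.089]
force: [0.2, 1.5, 20.4]
width: 0.0307
```

Call:
servo_tool(
  plan="0 0 0 0 0 0;0 0 0 0 0 0;0 0 0 0 0 0;0 0 0 0 0 0",
  hand=0,
)

```text
time: 4.8
position: [0.4556, -0.1269, 0.1083]
eef_rot: [-1.571, -0.006, -0.089]
force: [-0.8, 1.7, 21.4]
width: 0.0306
```

Run:
```python
from h import *
s,W,T,f=snap('wrist','w4')
o=arm.observe();print(o['position'],o['eef_rot'],o['force'],o['ft_torque'],o['width'])
cv2.imwrite('pics/w4z.png',cv2.resize(s['frame'][130:380,160:400],None,fx=2.4,fy=2.4,interpolation=3)[:,:,::-1])
```

```text
[ 0.45563624 -0.12694109  0.10825043] [-1.57104628 -0.00591981 -0.08940167] [-1.50968617  0.73393404 21.83605254] [0.22976832 0.1808002  0.02568998] 0.03081685609260652
```

View pics/w4z.png

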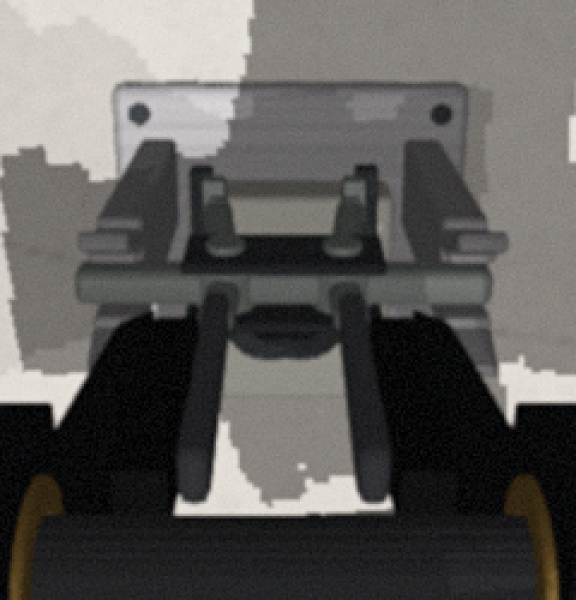

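Call:
servo_tool(
  plan="0 -0.1 0 0 0 0;0 -0.2 0 0 0 0;0 -0.3 0 0 0 0;0 -0.5 0 0 0 0;0 -0.5 0 0 0 0",
)

```text
time: 5.35
position: [0.4535, -0.1269, 0.1111]
eef_rot: [-1.571, -0.0, -0.09]
force: [1.9, -0.0, -1.2]
width: 0.0306
```

Call:
servo_tool(
  plan="0 -0.5 0 0 0 0;0 -1 0 0 0 0;0 -1.5 0 0 0 0;0 -1.5 0 0 0 0;0 -1.5 0 0 0 0",
)

```text
time: 5.85
position: [0.453, -0.127, 0.1263]
eef_rot: [-1.571, 0.0, -0.09]
force: [0.8, -0.1, -1.8]
width: 0.0306
```

Run:
```python
from h import *
s,W,T,f=snap('wrist','w5')
o=arm.observe();print(o['position'],o['eef_rot'],o['force'],o['ft_torque'],o['width'])
cv2.imwrite('pics/w5z.png',cv2.resize(s['frame'][130:380,160:400],None,fx=2.4,fy=2.4,interpolation=3)[:,:,::-1])
```

```text
[ 0.4530291  -0.12695153  0.12614091] [-1.57080030e+00  3.41397017e-04 -8.99121779e-02] [ 0.44042854  0.12693704 -2.39875705] [ 0.02349881  0.02571358 -0.00280007] 0.030368953241025988
```

View pics/w5z.png

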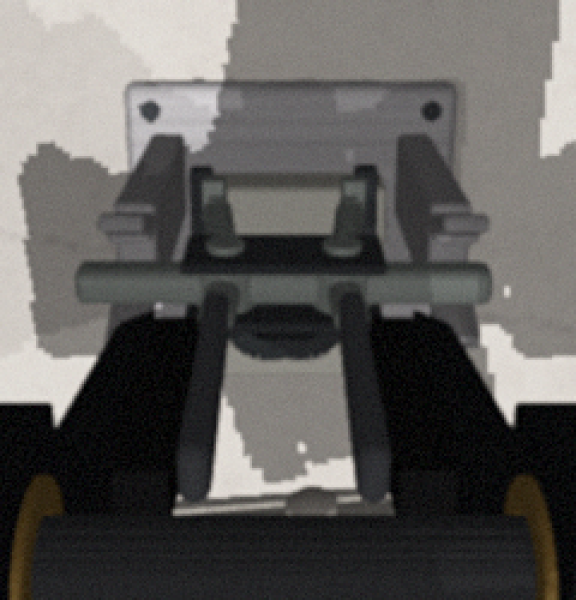

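```bash
cat > sp.py <<'E'
import numpy as np,cv2,sys
np.set_printoptions(precision=4,suppress=True)
def circ(p):
    A=np.c_[p,np.ones(len(p))];s=np.linalg.lstsq(A,(p**2).sum(1),rcond=None)[0];c=s[:2]/2;return c,np.sqrt(s[2]+c@c)
for fn in sys.argv[1:]:
    W=np.load(fn)['W'].reshape(-1,3)
    W=W[(abs(W[:,0]-.46)<.08)&(abs(W[:,1]-.165)<.08)&(W[:,2]<.11)]
    z=W[:,2]; h,e=np.histogram(z,bins=np.arange(0,.11,.001)); print(fn,[(round(e[i],3),h[i]) for i in range(len(h)) if h[i]>0.02*h.sum()], 'max',np.sort(z)[-5:])
    zt=np.sort(z)[-4:].mean()
    t=W[z>zt-.0025]; print('tip',len(t),t.mean(0),cv2.minEnclosingCircle((t[:,:2]*1000).astype(np.float32)))
    fl=W[(z>zt-.0185)&(z<zt-.0135)]
    print('flange',len(fl),np.median(fl[:,2]),fl.mean(0),cv2.minEnclosingCircle((fl[:,:2]*1000).astype(np.float32)))
    hull=cv2.convexHull((fl[:,:2]*1000).astype(np.float32))[:,0]; print('hullfit',circ(hull))
E
python3 sp.py pics/top0.npz pics/scene0.npz
python3 - <<'E'
from h import *
np.set_printoptions(precision=4,suppress=True)
tc=np.array([[ 3.77486743e-04,-9.51209374e-01,-3.08545919e-01,-8.05172239e-02],[7.49122882e-04,3.08546123e-01,-9.51209088e-01,-1.45998290e-01],[9.99999648e-01,1.27930013e-04,8.29044779e-04,-8.79638303e-04],[0,0,0,1]])
np.save('tc.npy',tc)
a=np.load('pics/w5.npz');W=a['W'];TT=tc@np.linalg.inv(a['T']); P=W@TT[:3,:3].T+TT[:3,3]
def pix(u,v): return P[v,u]
# crop scale 2.4, offset 160,130
for n,(cu,cv) in dict(barL=(95,283),barR=(470,283),barM=(283,283),ringfront=(285,349),ringtop=(285,315),ringL=(240,335),ringR=(330,335),tipL=(215,185),tipR=(355,185),lugL=(200,180),lugR=(368,180)).items():
    u=int(160+cu/2.4);v=int(130+cv/2.4); print(n,u,v,np.nanmedian(P[v-1:v+2,u-1:u+2].reshape(-1,3),0))
x,y,z=np.moveaxis(P,-1,0)
m=(y>.02)&(y<.035)&(abs(x)<.025)&(abs(z)<.05);q=P[m];print(q.min(0),q.max(0),q.mean(0))
m=(y>.070)&(y<.095)&(x<.06)&(abs(z)<.03);print([ (round(c,3),m[(y>c)&(y<c+.002)].sum()) for c in np.arange(.07,.095,.002)])
E
```

```text
pics/top0.npz [(np.float64(0.0), np.int64(366)), (np.float64(0.001), np.int64(272)), (np.float64(0.002), np.int64(161)), (np.float64(0.003), np.int64(77)), (np.float64(0.051), np.int64(66)), (np.float64(0.052), np.int64(61)), (np.float64(0.053), np.int64(81)), (np.float64(0.054), np.int64(81)), (np.float64(0.055), np.int64(93)), (np.float64(0.056), np.int64(124)), (np.float64(0.057), np.int64(109)), (np.float64(0.058), np.int64(92)), (np.float64(0.059), np.int64(62))] max [0.0755 0.0762 0.0763 0.0764 0.0765]
tip 20 [0.4637 0.1694 0.0749] ((462.84954833984375, 170.79310607910156), 10.403806686401367)
flange 224 0.05909048678927209 [0.4635 0.1695 0.0593] ((465.712646484375, 169.232177734375), 40.24773025512695)
hullfit (array([463.684 , 169.8931]), np.float64(35.811987192746415))
pics/scene0.npz [(np.float64(0.0), np.int64(238)), (np.float64(0.001), np.int64(182)), (np.float64(0.002), np.int64(125)), (np.float64(0.003), np.int64(67)), (np.float64(0.004), np.int64(35)), (np.float64(0.01), np.int64(37)), (np.float64(0.011), np.int64(35)), (np.float64(0.013), np.int64(43)), (np.float64(0.
[... 843 characters left out ...]
0341 0.0785 0.0116]
tipL 249 207 [-0.0104  0.0735 -0.0187]
tipR 307 207 [-0.0105  0.0735  0.0167]
lugL 243 205 [-0.0109  0.0786 -0.0229]
lugR 313 205 [-0.0102  0.079   0.0209]
[-0.0163  0.02   -0.0451] [0.0135 0.035  0.0428] [-0.0049  0.0272 -0.0015]
[(np.float64(0.07), np.int64(34)), (np.float64(0.072), np.int64(122)), (np.float64(0.074), np.int64(84)), (np.float64(0.076), np.int64(103)), (np.float64(0.078), np.int64(592)), (np.float64(0.08), np.int64(82)), (np.float64(0.082), np.int64(33)), (np.float64(0.084), np.int64(1)), (np.float64(0.086), np.int64(0)), (np.float64(0.088), np.int64(0)), (np.float64(0.09), np.int64(0)), (np.float64(0.092), np.int64(0)), (np.float64(0.094), np.int64(0))]
```

Run:
```python
import numpy as np
np.set_printoptions(precision=4,suppress=True)
W=np.load('pics/top0.npz')['W']
for u,v in[(255,178),(255,172),(255,165),(300,165),(270,145),(400,170),(248,170),(242,170)]: print(u,v,W[v,u])
tc=np.load('tc.npy')
a=np.load('pics/w5.npz');W=a['W'];TT=tc@np.linalg.inv(a['T']); P=W@TT[:3,:3].T+TT[:3,3]
x,y,z=np.moveaxis(P,-1,0)
for s in(-1,1):
  q=P[(y>.024)&(y<.032)&(z*s>.025)&(z*s<.042)&(abs(x)<.02)];print('bar',len(q),np.percentile(q[:,0],[1,5,50,95,99]),np.median(q[:,1]))
q=P[(y>.0755)&(y<.0815)&(x>.02)&(x<.06)&(abs(z)<.03)];print('ring front',len(q),q.min(0),q.max(0))
for c in (-.01,-.005,0,.005,.01):
  k=q[abs(q[:,2]+.001-c)<.001]; print(c,k[:,0].min(),k[:,0].max())
q=P[(y>.0765)&(y<.0815)&(x<.005)&(abs(z)<.03)]
for s in(-1,1):k=q[q[:,2]*s>0];print('lug',len(k),k.min(0),k.max(0))
```

```text
255 178 [0.5752 0.0705 0.0025]
255 172 [0.5735 0.0673 0.0688]
255 165 [0.5933 0.0678 0.0657]
300 165 [ 0.5935 -0.0491  0.0688]
270 145 [0.6418 0.0291 0.0837]
400 170 [ 0.5832 -0.3094  0.067 ]
248 170 [0.5785 0.0854 0.0696]
242 170 [0.5978 0.1067 0.0018]
bar 561 [-0.0072 -0.0069 -0.0043  0.0001  0.0006] 0.027594705510210787
bar 547 [-0.0071 -0.0068 -0.0042  0.0001  0.0006] 0.02764090842897292
ring front 434 [ 0.0328  0.0769 -0.0163] [0.0416 0.0814 0.0136]
-0.01 0.03303209212491187 0.04048374709679875
-0.005 0.03498590900696319 0.041260073244804796
0 0.034590365484342855 0.0407046979192251
0.005 0.034963751873635096 0.0414173071769956
0.01 0.032810147005415013 0.04054482537154597
lug 159 [-0.0136  0.0766 -0.026 ] [ 0.0043  0.0814 -0.0165]
lug 169 [-0.0139  0.0767  0.0139] [0.0046 0.0812 0.0233]
```

Call:
servo_tool(
  plan="0 -2 0 0 0 0;0 -5 0 0 0 0;0 -8 0 0 0 0;0.5 -8 3 0 0 0;1 -8 7 0 0 0;1.5 -8 11 0 0 0;2 -8 15 0 0 0;2.5 -8 19 0 0 0;2.8 -8 23 0 0 0;2.8 -8 26.5 0 0 0;2.8 -8 29 0 0 0;2.8 -8 29.6 0 0 0;2.8 -8 29.6 0 0 0;2.8 -8 29.6 0 0 0",
)

```text
time: 7.3
position: [0.5074, 0.1632, 0.2058]
eef_rot: [-1.573, 0.001, -0.092]
force: [-0.5, -0.3, -2.7]
width: 0.0309
```

```bash
python3 - <<'E'
from h import *
s,W,T,f=snap('wrist','w6')
o=arm.observe();print(o['position'],o['eef_rot'],o['force'],o['ft_torque'],o['width'])
E
python3 sp.py pics/w6.npz
```

```text
[0.50755359 0.16296943 0.20584702] [-1.57278294e+00  7.44907432e-04 -9.24366638e-02] [ 1.0922543   0.90496825 -1.60604615] [-0.02117992 -0.03352858  0.04782793] 0.03036816537028658
pics/w6.npz [(np.float64(0.0), np.int64(7463)), (np.float64(0.001), np.int64(1476)), (np.float64(0.052), np.int64(489)), (np.float64(0.053), np.int64(1706)), (np.float64(0.054), np.int64(1260)), (np.float64(0.056), np.int64(698)), (np.float64(0.057), np.int64(2762)), (np.float64(0.058), np.int64(1937))] max [0.0754 0.0756 0.0756 0.0756 0.0758]
tip 455 [0.4598 0.1713 0.074 ] ((460.09039306640625, 171.43002319335938), 10.308850288391113)
flange 4688 0.05796327678389246 [0.4585 0.1714 0.058 ] ((459.935791015625, 171.29434204101562), 36.015499114990234)
hullfit (array([459.9456, 171.2969]), np.float64(35.825362040583556))
```

View pics/w6.png

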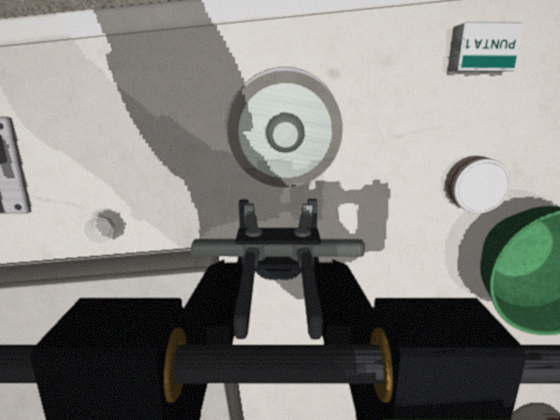

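Call:
servo_tool(
  plan="0 1.5 0.1 0 0 0;0 3 0.15 0 0 0;0 3.8 0.15 0 0 0;0 3.8 0.15 0 0 0;0 3.8 0.15 0 0 0",
)

```text
time: 7.85
position: [0.5081, 0.1662, 0.1683]
eef_rot: [-1.571, -0.0, -0.091]
force: [1.2, 0.3, -1.9]
width: 0.0309
```

```bash
cat > rel.py <<'E'
from h import *
import sys
from sp import circ
E
cat > rel.py <<'E'
from h import *
import sys
np.set_printoptions(precision=4,suppress=True)
def circ(p):
    A=np.c_[p,np.ones(len(p))];s=np.linalg.lstsq(A,(p**2).sum(1),rcond=None)[0];c=s[:2]/2;return c,np.sqrt(s[2]+c@c)
fn=sys.argv[1]
s,W,T,f=snap('wrist',fn); o=arm.observe();print(o['position'],o['eef_rot'],o['force'],o['ft_torque'],o['width'],'qd',abs(o['qd']).max())
tc=s['T_tool_cam'];TT=tc@np.linalg.inv(T);P=W@TT[:3,:3].T+TT[:3,3]
zz=W[:,:,2]
xs=float(sys.argv[2]) # max tool x to accept for spindle
m=(P[:,:,0]<xs)&(abs(P[:,:,2])<.06)&(zz>.054)&(zz<.08)
fl=P[m&(zz>.056)&(zz<.061)];c=cv2.convexHull((fl[:,[0,2]]*1000).astype(np.float32))[:,0]
print('flange x,z',circ(c),'y',np.median(fl[:,1]))
tp=P[m&(zz>.0725)];print('tip',len(tp),tp.mean(0),tp.min(0),tp.max(0),circ(cv2.convexHull((tp[:,[0,2]]*1000).astype(np.float32))[:,0]))
x,y,z=np.moveaxis(P,-1,0)
q=P[(y>.0755)&(y<.0815)&(x>.02)&(x<.06)&(abs(z)<.025)&(zz>.065)]
if len(q):print('ring front',len(q),'xmax',[round(q[abs(q[:,2]+.001-k)<.0012][:,0].max(),4) for k in(-.008,-.004,0,.004,.008)],'z',q[:,2].min(),q[:,2].max(),'y',np.median(q[:,1]))
q=P[(y>.0755)&(y<.0815)&(x<.005)&(x>-.02)&(abs(z)<.03)&(zz>.065)]
for sg in(-1,1):
  k=q[q[:,2]*sg>0]
  if len(k):print('lug',len(k),k.min(0),k.max(0),np.median(k[:,1]))
E
python3 rel.py w7 -.018
```

```text
[0.5083 0.1665 0.1686] [-1.5705 -0.0008 -0.0905] [-0.2009 -0.2666 -1.1743] [-0.0108 -0.0036  0.0047] 0.030646072279253096 qd 0.006909622664938322
flange x,z (array([-50.323 ,   0.4973]), np.float64(36.28098306593397)) y 0.11054787219964446
tip 731 [-0.0486  0.0946  0.0008] [-0.0589  0.0924 -0.0086] [-0.0387  0.0958  0.0105] (array([-48.5523,   0.8402]), np.float64(9.94548843242933))
ring front 419 xmax [np.float64(0.0409), np.float64(0.0424), np.float64(0.0409), np.float64(0.041), np.float64(0.0406)] z -0.016213453239797337 0.013681815968685562 y 0.07894649662816967
lug 174 [-0.0134  0.0756 -0.0261] [ 0.0045  0.0812 -0.0164] 0.07926279035110928
lug 179 [-0.0141  0.0756  0.0139] [0.0048 0.0812 0.0234] 0.07919416742086982
```

View pics/w7.png

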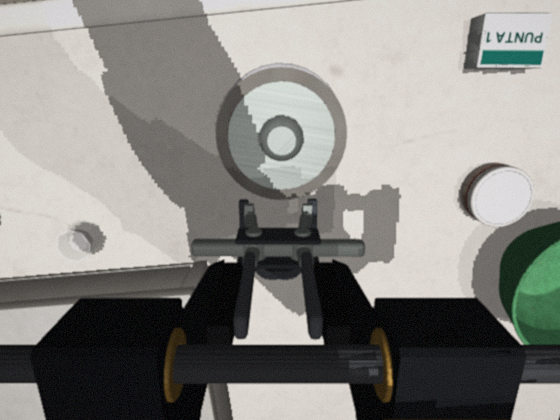

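Run:
```python
from h import *
np.set_printoptions(precision=4,suppress=True)
a=np.load('pics/w7.npz');W=a['W'];tc=np.load('tc.npy');P=W@(tc@np.linalg.inv(a['T']))[:3,:3].T+(tc@np.linalg.inv(a['T']))[:3,3]
zz=W[:,:,2]
def circ(p):
    A=np.c_[p,np.ones(len(p))];s=np.linalg.lstsq(A,(p**2).sum(1),rcond=None)[0];c=s[:2]/2;return c,np.sqrt(s[2]+c@c)
for lo,hi in((.0565,.0605),(.051,.056),(.0725,.08),(.070,.08),(.0735,.08),(.067,.08)):
  m=(abs(P[:,:,2])<.06)&(P[:,:,0]<0)&(zz>lo)&(zz<hi)
  m=cv2.morphologyEx(m.astype(np.uint8),cv2.MORPH_OPEN,np.ones((3,3)))>0
  q=P[m];c=cv2.convexHull((q[:,[0,2]]*1000).astype(np.float32))[:,0]
  print(lo,hi,len(q),circ(c),cv2.minEnclosingCircle(c),np.median(zz[m]))
```

```text
0.0565 0.0605 6965 (array([-48.3945,   0.7877]), np.float64(35.81754950225366)) ((-48.30284881591797, 0.8099340796470642), 36.03370666503906) 0.057810075741314526
0.051 0.056 4644 (array([-48.3368,   0.8101]), np.float64(44.88545979878547)) ((-48.323123931884766, 0.8042986989021301), 45.14609146118164) 0.05377286807321194
0.0725 0.08 691 (array([-48.3883,   0.9446]), np.float64(9.646177415786633)) ((-48.18531036376953, 0.9727105498313904), 10.004144668579102) 0.07377234860964746
0.07 0.08 977 (array([-48.5137,   0.8809]), np.float64(11.326057788922363)) ((-48.67836380004883, 0.9280616044998169), 11.6734619140625) 0.07346162669357381
0.0735 0.08 127 (array([-47.7391,   2.386 ]), np.float64(8.040796884895622)) ((-47.644996643066406, 2.018955945968628), 8.804702758789062) 0.07406888254400412
0.067 0.08 1356 (array([-48.4078,   0.6958]), np.float64(13.47004120378586)) ((-48.21576690673828, 0.7587619423866272), 13.900880813598633) 0.07283668500947708
```

Call:
servo_tool(
  plan="-2 0 0.1 0 0 0;-4 0 0.2 0 0 0;-6 0 0.2 0 0 0;-7.1 0 0.2 0 0 0;-7.1 0 0.2 0 0 0;-7.1 0 0.2 0 0 0",
)

```text
time: 8.5
position: [0.4386, 0.1755, 0.1686]
eef_rot: [-1.57, -0.002, -0.09]
force: [-0.0, 0.5, -1.4]
width: 0.0308
```

```bash
python3 rel.py w8 .03
python3 - <<'E'
from h import *
s=cv2.imread('pics/w8.png');cv2.imwrite('pics/w8z.png',cv2.resize(s[130:380,160:400],None,fx=2.4,fy=2.4,interpolation=3))
o=arm.observe();print(o['position'])
s,W,T,f=snap('scene','s8');cv2.imwrite('pics/s8z.png',cv2.resize(s['frame'][130:230,200:300],None,fx=6,fy=6,interpolation=3)[:,:,::-1])
E
```

```text
[0.4389 0.1754 0.1684] [-1.5698 -0.002  -0.0906] [ 1.3876 -0.3454 -1.3266] [-0.0174  0.0014 -0.0362] 0.030893469060366358 qd 0.007061080586866205
flange x,z (array([19.9815, -2.8533]), np.float64(35.724213128608405)) y 0.11074942017973727
[0.43885143 0.17539722 0.16844581]rel.py:14: RuntimeWarning: Mean of empty slice.
  tp=P[m&(zz>.0725)];print('tip',len(tp),tp.mean(0),tp.min(0),tp.max(0),circ(cv2.convexHull((tp[:,[0,2]]*1000).astype(np.float32))[:,0]))
  ret = um.true_divide(
Traceback (most recent call last):
  File "rel.py", line 14, in <module>
    tp=P[m&(zz>.0725)];print('tip',len(tp),tp.mean(0),tp.min(0),tp.max(0),circ(cv2.convexHull((tp[:,[0,2]]*1000).astype(np.float32))[:,0]))
                                                      ~~~~~~^^^
ValueError: zero-size array to reduction operation minimum which has no identity
```

View pics/w8z.png

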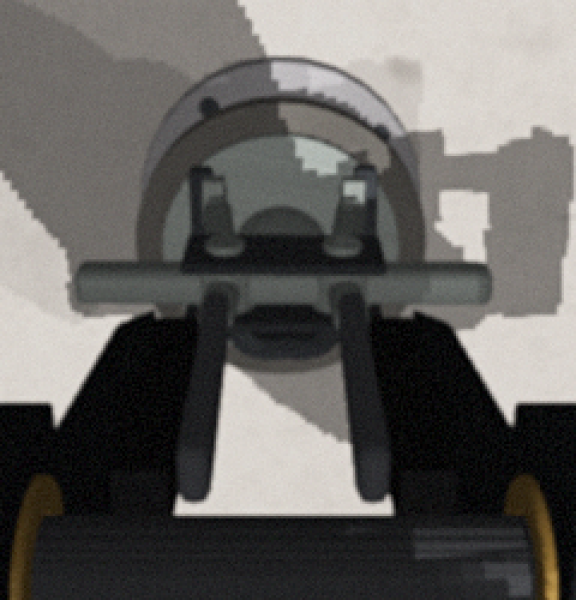

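View pics/s8z.png

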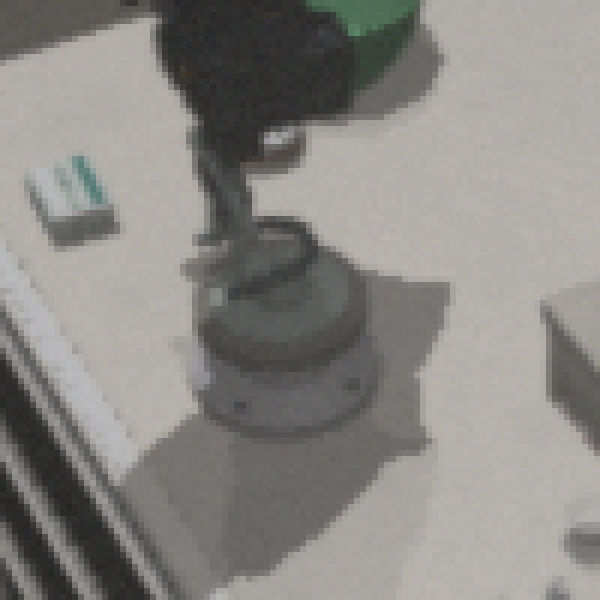

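```bash
cat > fitc.py <<'E'
from h import *
from scipy.optimize import least_squares
np.set_printoptions(precision=4,suppress=True)
def fit(fn,lo=.051,hi=.056,r=.045,x0=(.02,0)):
    a=np.load('pics/%s.npz'%fn);W=a['W'];tc=np.load('tc.npy');M=tc@np.linalg.inv(a['T']);P=W@M[:3,:3].T+M[:3,3];zz=W[:,:,2]
    m=((abs(P[:,:,2])<.07)&(zz>lo)&(zz<hi)).astype(np.uint8)
    m=cv2.morphologyEx(m,cv2.MORPH_OPEN,np.ones((3,3)))
    q=P[m>0][:,[0,2]]
    # outermost point per angular bin around guess, iterate robustly
    c=np.array(x0,float)
    for _ in range(6):
        d=q-c;th=np.arctan2(d[:,1],d[:,0]);rr=np.hypot(*d.T);b=((th+np.pi)/(2*np.pi)*120).astype(int)
        pts=np.array([q[b==k][rr[b==k].argmax()] for k in np.unique(b)])
        s=least_squares(lambda p:np.hypot(*(pts-p[:2]).T)-r,c,loss='soft_l1',f_scale=.0004)
        c=s.x
    res=np.hypot(*(pts-c).T)-r
    print(fn,c,'inliers',(abs(res)<.0007).sum(),len(pts)); return c
if __name__=='__main__':
    import sys
    fit('w7',x0=(-.048,0)); fit('w7',.0565,.0605,.036,x0=(-.048,0))
    fit('w8'); fit('w8',.0565,.0605,.036); fit('w8',.011,.018,.050)
E
python3 fitc.py
```

```text
w7 [-0.0484  0.0008] inliers 118 120
w7 [-0.0484  0.0008] inliers 111 120
w8 [ 0.0213 -0.0023] inliers 87 93
w8 [ 0.0219 -0.0024] inliers 45 65
w8 [ 0.0282 -0.003 ] inliers 16 31
```

Call:
servo_tool(
  plan="-0.1 0 -0.09 0 0 0;-0.1 0.4 -0.09 0 0 0;-0.1 0.8 -0.09 0 0 0;-0.1 0.8 -0.09 0 0 0;-0.1 0.8 -0.09 0 0 0",
)

```text
time: 9.1
position: [0.4362, 0.1744, 0.1599]
eef_rot: [-1.571, 0.0, -0.09]
force: [0.8, -0.4, -1.1]
width: 0.0304
```

Run:
```python
from h import *
s,W,T,f=snap('wrist','w9')
o=arm.observe();print(o['position'],o['eef_rot'],o['force'],o['ft_torque'])
import fitc
fitc.fit('w9'); fitc.fit('w9',.0565,.0605,.036)
cv2.imwrite('pics/w9z.png',cv2.resize(s['frame'][130:380,160:400],None,fx=2.4,fy=2.4,interpolation=3)[:,:,::-1])
```

```text
[0.43622482 0.17444055 0.15999764] [-1.57083062e+00  2.01294094e-04 -8.97613113e-02] [-0.02176601 -0.08640704 -2.53867781] [-0.00336411  0.01514006  0.04592512]
w9 [ 0.024  -0.0009] inliers 76 89
w9 [ 0.024  -0.0008] inliers 59 89
```

View pics/w9z.png

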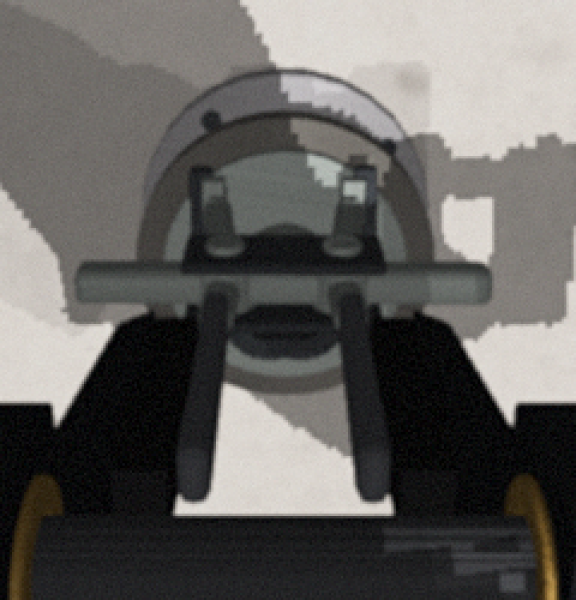

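Call:
servo_tool(
  plan="0.13 0 0.03 0 0 0;0.13 0 0.03 0 0 0;0.13 0 0.03 0 0 0;0.13 0 0.03 0 0 0;0.13 0 0.03 0 0 0",
)

```text
time: 9.65
position: [0.4376, 0.1746, 0.1602]
eef_rot: [-1.571, -0.0, -0.09]
force: [-0.3, 0.1, -1.7]
width: 0.0305
```

```bash
cat > q.py <<'E'
from h import *
import sys,fitc
fn=sys.argv[1]
o=arm.observe();print(o['position'],o['eef_rot'],o['force'],o['ft_torque'],o['width'])
s,W,T,f=snap('wrist',fn)
o=arm.observe();print(o['position'],o['eef_rot'],o['force'],o['time'])
fitc.fit(fn); fitc.fit(fn,.0565,.0605,.036)
E
python3 q.py w10
```

```text
[0.4376 0.1746 0.1602] [-1.5707 -0.     -0.0898] [-0.284   0.0792 -1.7293] [ 0.0237  0.0221 -0.0122] 0.030472291942245086
[0.4376 0.1746 0.1601] [-1.5707 -0.     -0.0898] [ 0.9965 -0.1347 -2.1697] 9.7
w10 [ 0.0225 -0.0012] inliers 77 90
w10 [ 0.0227 -0.0012] inliers 66 88
```

Call:
servo_tool(
  plan="0 0.2 0 0 0 0;0 0.4 0 0 0 0;0 0.6 0 0 0 0;0 0.6 0 0 0 0;0 0.6 0 0 0 0",
)

```text
time: 10.2
position: [0.4376, 0.1746, 0.154]
eef_rot: [-1.571, 0.0, -0.09]
force: [0.0, 0.3, -2.8]
width: 0.0307
```

```bash
python3 q.py w11
```

```text
[0.4376 0.1746 0.154 ] [-1.5708  0.0001 -0.0898] [ 0.0099  0.3118 -2.7592] [ 0.0494  0.006  -0.0375] 0.030713235909670965
[0.4376 0.1746 0.1541] [-1.5708  0.     -0.0898] [-0.4709  0.0293 -1.9318] 10.25
w11 [ 0.0226 -0.0012] inliers 77 86
w11 [ 0.0227 -0.0012] inliers 64 87
```

Centred and free. Continue onto the plain shaft.

Call:
servo_tool(
  plan="0 0.1 0 0 0 0;0 0.2 0 0 0 0;0 0.3 0 0 0 0;0 0.4 0 0 0 0;0 0.4 0 0 0 0;0 0.4 0 0 0 0",
)

```text
time: 10.85
position: [0.4377, 0.1746, 0.1501]
eef_rot: [-1.571, -0.0, -0.09]
force: [0.8, -0.1, -1.8]
width: 0.0306
```

Call:
servo_tool(
  plan="0 0.1 0 0 0 0;0 0.2 0 0 0 0;0 0.3 0 0 0 0;0 0.3 0 0 0 0;0 0.3 0 0 0 0",
)

```text
time: 11.35
position: [0.4377, 0.1746, 0.1471]
eef_rot: [-1.571, -0.0, -0.09]
force: [0.1, -0.7, -1.0]
width: 0.0304
```

Call:
servo_tool(
  plan="0 0.1 0 0 0 0;0 0.2 0 0 0 0;0 0.3 0 0 0 0;0 0.3 0 0 0 0;0 0.3 0 0 0 0",
)

```text
time: 11.85
position: [0.4376, 0.1746, 0.1441]
eef_rot: [-1.571, -0.0, -0.09]
force: [1.2, 0.6, -0.5]
width: 0.0303
```

Call:
servo_tool(
  plan="0 0.05 0 0 0 0;0 0.1 0 0 0 0;0 0.15 0 0 0 0;0 0.2 0 0 0 0;0 0.2 0 0 0 0",
)

```text
time: 12.35
position: [0.4378, 0.1747, 0.1423]
eef_rot: [-1.571, -0.001, -0.09]
force: [0.0, -0.0, 3.7]
width: 0.0306
```

Call:
servo_tool(
  plan="0 0.05 0 0 0 0;0 0.1 0 0 0 0;0 0.15 0 0 0 0;0 0.2 0 0 0 0;0 0.2 0 0 0 0",
)

```text
time: 12.85
position: [0.4378, 0.1747, 0.1403]
eef_rot: [-1.571, -0.001, -0.09]
force: [0.9, -0.1, 6.5]
width: 0.0308
```

Call:
servo_tool(
  plan="0 0.05 0 0 0 0;0 0.1 0 0 0 0;0 0.1 0 0 0 0;0 0.1 0 0 0 0",
)

```text
time: 13.25
position: [0.4379, 0.1747, 0.1395]
eef_rot: [-1.57, -0.001, -0.09]
force: [0.6, -0.6, 7.8]
width: 0.0306
```

Call:
servo_tool(
  plan="0 0.05 0 0 0 0;0 0.05 0 0 0 0;0 0.05 0 0 0 0",
)

```text
time: 13.55
position: [0.4379, 0.1747, 0.139]
eef_rot: [-1.57, -0.001, -0.09]
force: [0.4, -0.9, 8.1]
width: 0.0307
```

Run:
```python
from h import *
for i in range(4):
  s=arm.snapshot('wrist');o=arm.observe();print(o['position'],o['force'],o['ft_torque'])
```

```text
[0.43793049 0.17469923 0.13904591] [0.67400292 0.42773296 8.0393641 ] [-0.12079682 -0.10299767  0.00159824]
[0.43793586 0.17472042 0.1390539 ] [ 0.92072982 -1.73095183  9.10908673] [-0.13828357 -0.1462037  -0.0341881 ]
[0.43795223 0.17471247 0.13905414] [ 0.04662713 -1.05753246  7.97231828] [-0.16480006 -0.11697211 -0.00666206]
[0.43793506 0.17470062 0.13905657] [-0.15033514 -0.93719844  8.60315215] [-0.17440789 -0.12206944  0.02786221]
```

Call:
servo_tool(
  plan="0 0.05 0 0 0 0;0 0.05 0 0 0 0;0 0.05 0 0 0 0",
)

```text
time: 14.05
position: [0.438, 0.1747, 0.1386]
eef_rot: [-1.57, -0.001, -0.09]
force: [0.8, -0.9, 8.4]
width: 0.0307
```

Run:
```python
from h import *
for i in range(3):
  s=arm.snapshot('wrist');o=arm.observe();print(o['position'],o['force'],o['ft_torque'])
```

```text
[0.43798963 0.17470924 0.13862114] [0.05274813 0.33031433 8.96585529] [-0.15094792 -0.11538479 -0.06420901]
[0.43798707 0.17470402 0.13860736] [ 0.66740378 -0.61535631  8.49711358] [-0.12420295 -0.12463532  0.01622892]
[0.43800489 0.17472913 0.13861092] [ 0.12668226 -0.09021763  9.19780435] [-0.16783467 -0.10068804  0.04273982]
```

Run:
```python
from h import *
import fitc
snap('wrist','w12')
for fn in('w7','w10','w12'):
  a=np.load('pics/%s.npz'%fn);W=a['W'];tc=np.load('tc.npy');M=tc@np.linalg.inv(a['T']);P=W@M[:3,:3].T+M[:3,3]
  ax=np.array([-.0484,.0008]) if fn=='w7' else np.array([.0226,-.0012])
  r=np.hypot(P[:,:,0]-ax[0],P[:,:,2]-ax[1]);z=W[:,:,2]
  k=(P[:,:,0]<ax[0]-.02)
  for lo,hi,zl,zh in((.025,.034,.045,.063),(.038,.043,.04,.06),(.047,.049,.01,.03)):
    q=z[k&(r>lo)&(r<hi)&(z>zl)&(z<zh)];print(fn,lo,len(q),np.median(q) if len(q) else 0)
```

```text
w7 0.025 1080 0.05778760600013996
w7 0.038 1034 0.05378645978748772
w7 0.047 142 0.010675856435203857
w10 0.025 651 0.05774222938337714
w10 0.038 832 0.053796678427384975
w10 0.047 239 0.010649306910235856
w12 0.025 742 0.05401264577409505
w12 0.038 1015 0.050016593174647905
w12 0.047 302 0.010734976693932224
```

Call:
servo_tool(
  plan="0 0.05 0 0 0 0;0 0.1 0 0 0 0;0 0.1 0 0 0 0;0 0.1 0 0 0 0",
)

```text
time: 14.65
position: [0.4381, 0.1747, 0.1377]
eef_rot: [-1.57, -0.001, -0.09]
force: [-0.1, -0.3, 10.3]
width: 0.0309
```

```bash
cat > wh.py <<'E'
from h import *
import sys
fn=sys.argv[1]
snap('wrist',fn)
for i in range(3):
  o=arm.observe();print(o['position'],o['force'],o['ft_torque'],o['time'])
  if i<2:arm.snapshot('wrist')
a=np.load('pics/%s.npz'%fn);W=a['W'];tc=np.load('tc.npy');M=tc@np.linalg.inv(a['T']);P=W@M[:3,:3].T+M[:3,3]
ax=np.array([.0226,-.0012])
r=np.hypot(P[:,:,0]-ax[0],P[:,:,2]-ax[1]);z=W[:,:,2]
k=(P[:,:,0]<ax[0]-.02)
for lo,hi,zl,zh,z0 in((.025,.034,.045,.063,.05776),(.038,.043,.04,.06,.05379)):
    q=z[k&(r>lo)&(r<hi)&(z>zl)&(z<zh)];print('pressed mm',(z0-np.median(q))*1000)
E
python3 wh.py w13
```

```text
[0.4380989  0.17476531 0.13774982] [ 0.46207185 -0.58807498 10.1114783 ] [-0.18607214 -0.10268476  0.01278832] 14.7
[0.43809791 0.1747349  0.13774686] [ 0.79081526 -0.12978617  9.51382656] [-0.19287947 -0.12861896  0.02304461] 14.75
[0.43811003 0.17472372 0.13771831] [-0.31253407 -0.60763991 10.36544803] [-0.18155181 -0.1194256   0.02987765] 14.8
pressed mm 4.6757528785952225
pressed mm 4.782936181386526
```

Call:
servo_tool(
  plan="0 0.04 0 0 0 0;0 0.08 0 0 0 0;0 0.08 0 0 0 0;0 0.08 0 0 0 0",
)

```text
time: 15.2
position: [0.4382, 0.1747, 0.1371]
eef_rot: [-1.57, -0.002, -0.09]
force: [-0.2, -0.2, 11.7]
width: 0.0313
```

```bash
python3 wh.py w14
```

```text
[0.43817884 0.17475833 0.13706089] [-0.47478716 -0.28724714 10.53149815] [-0.25879279 -0.12400605 -0.0341095 ] 15.25
[0.43821046 0.17474182 0.13706466] [ 0.10503323 -0.83033252 11.16778802] [-0.23879754 -0.08679866  0.0465447 ] 15.3
[0.43819616 0.17476013 0.13707705] [ 0.02119783 -0.85611691 11.36480052] [-0.22228316 -0.15076841  0.00555424] 15.35
pressed mm 5.38135986418
pressed mm 5.4066949698851134
```

Call:
servo_tool(
  plan="0 0.02 0 0 0 0;0 0.02 0 0 0 0;0 0.02 0 0 0 0",
  hand=0.38,
)

```text
time: 15.65
position: [0.4382, 0.1747, 0.1371]
eef_rot: [-1.57, -0.002, -0.09]
force: [-0.5, -0.2, 14.2]
width: 0.0335
```

```bash
python3 wh.py w15
```

```text
[0.43825123 0.17472278 0.13707044] [-0.24077521 -0.81097156 13.56355451] [-0.22830391  0.02241711  0.04022546] 15.7
[0.43822988 0.17475447 0.13708151] [-0.12289882 -0.75119081 14.5322271 ] [-0.2825265   0.00975803  0.01514706] 15.75
[0.43824003 0.17471606 0.13709582] [-0.11694207 -1.68970506 13.57168993] [-0.21344874  0.00688506 -0.01302445] 15.8
pressed mm 5.37026789660585
pressed mm 5.49180925729869
```

Call:
servo_tool(
  plan="0 -0.02 0 0 0 0;0 -0.02 0 0 0 0;0 -0.02 0 0 0 0",
  hand=0.41,
)

```text
time: 16.1
position: [0.4381, 0.1748, 0.1372]
eef_rot: [-1.57, -0.002, -0.09]
force: [0.4, -1.1, 13.4]
width: 0.0364
```

```bash
python3 wh.py w16
```

```text
[0.43814613 0.1748241  0.13717733] [ 0.19823781 -0.99319359 13.03040023] [-0.15560107  0.0506721  -0.00294091] 16.15
[0.43811665 0.17479651 0.13716691] [-0.10746768 -0.96513847 12.33096339] [-0.21733882  0.0082916   0.01861823] 16.2
[0.43813151 0.17484867 0.13716626] [-0.16121801  0.38001861 12.4119611 ] [-0.20106541  0.01174356  0.00934821] 16.25
pressed mm 5.310009358035376
pressed mm 5.524809591168599
```

Stable at the stop. Keep easing.

Call:
servo_tool(
  plan="0 0 0 0 0 0;0 0 0 0 0 0;0 0 0 0 0 0",
  hand=0.45,
)

```text
time: 16.55
position: [0.4381, 0.1749, 0.137]
eef_rot: [-1.57, -0.001, -0.09]
force: [0.1, -1.3, 11.2]
width: 0.0399
```

```bash
python3 wh.py w17
```

```text
[0.43805279 0.17492488 0.13704361] [ 0.06505258  0.44650447 10.98799863] [-0.12230313 -0.01097686 -0.02359169] 16.6
[0.43806076 0.17491543 0.1370226 ] [ 0.74999649 -0.59727165 11.13723181] [-0.06109272  0.08418645 -0.03277395] 16.65
[0.438066   0.17491457 0.13703499] [ 0.03308677 -0.95282281 11.06230439] [-0.1170555  -0.00469528  0.00809283] 16.7
pressed mm 5.232873929575575
pressed mm 5.4268472798089595
```

Call:
servo_tool(
  plan="0 0.02 0 0 0 0;0 0.02 0 0 0 0;0 0.02 0 0 0 0",
  hand=0.49,
)

```text
time: 17.0
position: [0.4381, 0.175, 0.1369]
eef_rot: [-1.57, -0.001, -0.09]
force: [0.2, -0.6, 11.5]
width: 0.0432
```

```bash
python3 wh.py w18
python3 - <<'E'
from h import *
s=cv2.imread('pics/w18.png');cv2.imwrite('pics/w18z.png',cv2.resize(s[130:380,160:400],None,fx=2.4,fy=2.4,interpolation=3))
E
```

```text
[0.4380682  0.17498419 0.1368714 ] [-0.27488852 -0.52987632 11.95440186] [-0.04888038  0.0334502  -0.01249629] 17.05
[0.43804917 0.17500121 0.1368537 ] [-0.81038458  0.78448426 11.74322429] [-0.08160054 -0.01598987  0.0039398 ] 17.1
[0.43806046 0.17499556 0.13686126] [-0.23687909 -0.21626715 12.34382032] [-0.07602398 -0.04530344  0.03158952] 17.15
pressed mm 5.1920936583960895
pressed mm 5.4524105632813775
```

View pics/w18z.png

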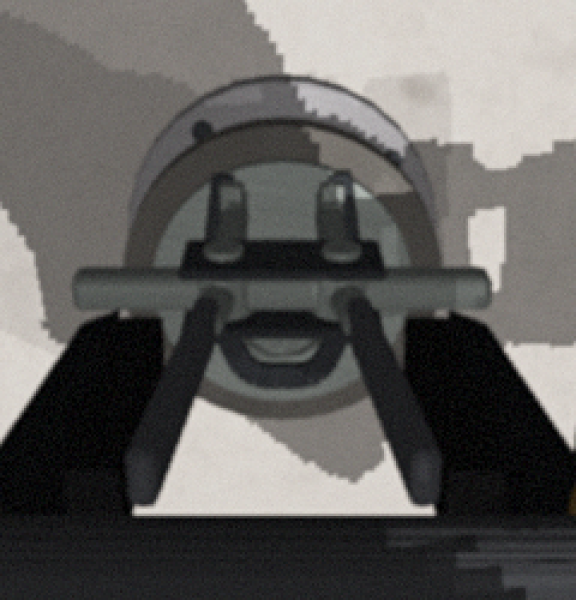

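Run:
```python
from h import *
np.set_printoptions(precision=4,suppress=True)
tc=np.load('tc.npy')
for fn in('w10','w14','w16','w17','w18'):
  a=np.load('pics/%s.npz'%fn);W=a['W'];TT=tc@np.linalg.inv(a['T']); P=W@TT[:3,:3].T+TT[:3,3]
  print(fn)
  for cv in(250,290,305,320,335,349,360,375,385,395):
    u=278;v=int(130+cv/2.4);print('  ',cv,P[v,u],W[v,u,2].round(4))
  x,y,z=np.moveaxis(P,-1,0)
  q=P[(y>.024)&(y<.032)&(abs(z)>.025)&(abs(z)<.042)&(abs(x)<.02)];print('bar',len(q),np.percentile(q[:,0],[1,50,99]),np.median(q[:,1]))
```

```text
w10
   250 [-0.0104  0.0296 -0.001 ] 0.1305
   290 [-0.0029  0.0268 -0.001 ] 0.1333
   305 [ 0.0029  0.0309 -0.001 ] 0.1292
   320 [ 0.0028  0.0238 -0.001 ] 0.1363
   335 [ 0.0354  0.0812 -0.001 ] 0.0789
   349 [ 0.0389  0.0795 -0.001 ] 0.0807
   360 [ 0.0554  0.1027 -0.001 ] 0.0574
   375 [ 0.0629  0.1072 -0.001 ] 0.0529
   385 [ 0.0663  0.1072 -0.001 ] 0.053
   395 [ 0.1015  0.1606 -0.001 ] -0.0004
bar 1115 [-0.0072 -0.0043  0.0005] 0.02758530687716168
w14
   250 [-0.0104  0.0296 -0.001 ] 0.1075
   290 [-0.0025  0.0278 -0.001 ] 0.1093
   305 [ 0.0032  0.0316 -0.001 ] 0.1055
   320 [ 0.0029  0.0239 -0.001 ] 0.1131
   335 [ 0.0264  0.0635 -0.001 ] 0.0736
   349 [ 0.0308  0.0641 -0.001 ] 0.073
   360 [ 0.0355  0.0663 -0.001 ] 0.0708
   375 [ 0.0387  0.0644 -0.001 ] 0.0727
   385 [ 0.0534  0.0849 -0.001 ] 0.0522
   395 [ 0.0562  0.0844 -0.001 ] 0.0528
bar 1153 [-0.0069 -0.0039  0.0011] 0.027580242512701234
w16
   250 [-0.0105  0.0294 -0.001 ] 0.1078
   290 [-0.0031  0.0263 -0.001 ] 0.1109
   305 [ 0.0033  0.0319 -0.001 ] 0.1053
   320 [ 0.0024  0.023  -0.001 ] 0.1142
   335 [ 0.0267  0
[... 494 characters left out ...]
01  0.0627 -0.001 ] 0.0744
   360 [ 0.0355  0.0663 -0.001 ] 0.0708
   375 [ 0.0397  0.0663 -0.001 ] 0.0708
   385 [ 0.0537  0.0854 -0.001 ] 0.0517
   395 [ 0.0559  0.0838 -0.001 ] 0.0533
bar 1171 [-0.0069 -0.004   0.0011] 0.026635352845859064
w18
   250 [-0.01    0.0306 -0.001 ] 0.1062
   290 [-0.0027  0.0271 -0.001 ] 0.1097
   305 [-0.0001  0.0246 -0.001 ] 0.1123
   320 [ 0.0034  0.025  -0.001 ] 0.1118
   335 [ 0.0042  0.0201 -0.001 ] 0.1168
   349 [ 0.0303  0.0631 -0.001 ] 0.0738
   360 [ 0.0456  0.0849 -0.001 ] 0.0521
   375 [ 0.0395  0.0659 -0.001 ] 0.071
   385 [ 0.0422  0.0655 -0.001 ] 0.0714
   395 [ 0.0565  0.0849 -0.001 ] 0.0521
bar 1200 [-0.0064 -0.0036  0.0016] 0.02634950978629734
```

Run:
```python
from h import *
np.set_printoptions(precision=4,suppress=True)
tc=np.load('tc.npy')
for fn in('w1','w2'):
  a=np.load('pics/%s.npz'%fn);W=a['W']
  c=np.array([.4525,-.126]);yaw=-.089;ex=np.array([np.cos(yaw),np.sin(yaw)]);ey=np.array([-ex[1],ex[0]])
  d=W[:,:,:2]-c; X=d@ex;Y=d@ey;Z=W[:,:,2]
  q=(Z>.079)&(Z<.084)&(abs(Y)>.028)&(abs(Y)<.044)&(abs(X)<.02);print(fn,'bar X',np.percentile(X[q],[1,5,50,95,99]),np.percentile(Y[q],[0,100]))
  r=(Z>.0265)&(Z<.031)&(X>0)&(X<.06)&(abs(Y)<.03)
  for yy in np.arange(-.02,.021,.004):
    k=r&(abs(Y-yy)<.001); print('  y%.3f'%yy,np.sort(X[k])[[0,-1]] if k.any() else '', k.sum(), np.sort(X[k]).round(3)[::max(1,k.sum()//14)])
  b=(Z>.031)&(Z<.04)&(abs(Y)<.02)&(X>.005);print('boss',b.sum(),X[b].mean(),Y[b].mean(),X[b].min(),X[b].max(),Y[b].min(),Y[b].max(),np.median(Z[b]) if b.any() else '')
for fn in('w5','w7','w8','w9','w10','w11','w12','w13','w14','w18'):
  a=np.load('pics/%s.npz'%fn);W=a['W'];TT=tc@np.linalg.inv(a['T']); P=W@TT[:3,:3].T+TT[:3,3]
  x,y,z=np.moveaxis(P,-1,0)
  k=(abs(z+.0012)<.0015)&(x>.02)&(x<.05)&(y>.055)&(y<.0835)
  kl=(abs(z+.0012)>.012)&(abs(z+.0012)<.027)&(x<.0)&(x>-.02)&(y>.06)&(y<.0825)
  print(fn,'front',k.sum(),np.median(P[k],0),'xmax',x[k].max(),'lug',kl.sum(),np.median(P[kl],0),x[kl].min())
```

```text
w1 bar X [-0.0088 -0.008  -0.0007  0.0075  0.0093] [-0.0438  0.0434]
  y-0.020  0 []
  y-0.016 [0.0212 0.0385] 28 [0.021 0.022 0.024 0.026 0.026 0.028 0.029 0.03  0.031 0.032 0.033 0.034
 0.035 0.038]
  y-0.012 [0.021 0.045] 32 [0.021 0.022 0.025 0.027 0.029 0.03  0.032 0.033 0.034 0.035 0.036 0.037
 0.038 0.041 0.042 0.044]
  y-0.008 [0.0267 0.0464] 14 [0.027 0.039 0.04  0.04  0.041 0.041 0.042 0.043 0.043 0.044 0.045 0.045
 0.046 0.046]
  y-0.004 [0.0199 0.0478] 16 [0.02  0.026 0.026 0.028 0.042 0.042 0.043 0.043 0.044 0.044 0.045 0.045
 0.046 0.047 0.047 0.048]
  y0.000 [0.0207 0.0483] 15 [0.021 0.022 0.023 0.043 0.043 0.044 0.044 0.045 0.045 0.046 0.046 0.047
 0.047 0.048 0.048]
  y0.004 [0.0206 0.0479] 16 [0.021 0.022 0.022 0.029 0.042 0.042 0.043 0.044 0.044 0.045 0.045 0.046
 0.047 0.047 0.048 0.048]
  y0.008 [0.035  0.0467] 18 [0.035 0.036 0.038 0.039 0.04  0.04  0.041 0.041 0.042 0.042 0.043 0.043
 0.044 0.045 0.045 0.045 0.046 0.047]
  y0.012 [0.0223 0.0428] 32 [0.022 0.024 0.026 0.029 0.03  0.031 0.032 0.033 0.034 0.035 0.036 0.038
 0.039 0.04  0.041 0.042]
  y0.016 [0.020
[... 2310 characters left out ...]
72  0.079  -0.0013] xmax 0.04075797904768169 lug 657 [-0.0078  0.0744  0.0118] -0.014041458059444789
w11 front 44 [ 0.037   0.0789 -0.0013] xmax 0.041323839638046755 lug 659 [-0.0077  0.0744  0.0119] -0.013995828958099255
w12 front 86 [ 0.0349  0.0666 -0.001 ] xmax 0.04005939537119013 lug 627 [-0.0071  0.0742  0.0123] -0.012727611151300777
w13 front 90 [ 0.0341  0.0655 -0.001 ] xmax 0.03964100521738534 lug 628 [-0.007   0.0741  0.0122] -0.012756396757186261
w14 front 92 [ 0.034   0.0649 -0.001 ] xmax 0.039731739042665304 lug 619 [-0.007   0.0742  0.0124] -0.01249965692828231
w18 front 92 [ 0.0377  0.0656 -0.001 ] xmax 0.0432728632696342 lug 415 [-0.0069  0.0769 -0.0138] -0.011932468983953004
```

Call:
servo_tool(
  plan="0 -0.05 0 0 0 0;0 -0.1 0 0 0 0;0 -0.15 0 0 0 0;0 -0.15 0 0 0 0",
)

```text
time: 17.55
position: [0.4376, 0.1749, 0.138]
eef_rot: [-1.57, -0.0, -0.09]
force: [-0.9, -0.0, 7.7]
width: 0.0432
```

Call:
servo_tool(
  plan="0 0 0 0 0 0;0 -0.03 0 0 0 0;0 -0.05 0 0 0 0;0 -0.05 0 0 0 0",
  hand=0.43,
)

```text
time: 17.95
position: [0.4376, 0.1747, 0.1381]
eef_rot: [-1.571, -0.0, -0.09]
force: [1.0, -0.2, 4.1]
width: 0.0383
```

Call:
servo_tool(
  plan="0 0 0 0 0 0;0 -0.02 0 0 0 0;0 -0.03 0 0 0 0;0 -0.03 0 0 0 0",
  hand=0.38,
)

```text
time: 18.35
position: [0.4374, 0.1743, 0.1383]
eef_rot: [-1.571, 0.0, -0.09]
force: [-0.3, -2.3, 3.6]
width: 0.0338
```

Call:
servo_tool(
  plan="0 0 0 0 0 0;0 -0.02 0 0 0 0;0 -0.03 0 0 0 0;0 -0.03 0 0 0 0",
  hand=0,
)

```text
time: 18.75
position: [0.4375, 0.1743, 0.1387]
eef_rot: [-1.571, 0.0, -0.09]
force: [0.4, -1.5, 3.3]
width: 0.0305
```

```bash
cat > st.py <<'E'
from h import *
import sys
np.set_printoptions(precision=4,suppress=True)
fn=sys.argv[1]
s,W,T,f=snap('wrist',fn);o=arm.observe();print(o['position'],o['eef_rot'],o['force'],o['ft_torque'],o['width'],o['time'])
tc=s['T_tool_cam'];M=tc@np.linalg.inv(T);P=W@M[:3,:3].T+M[:3,3];x,y,z=np.moveaxis(P,-1,0)
q=P[(y>.024)&(y<.032)&(abs(z)>.025)&(abs(z)<.042)&(abs(x)<.02)];print('bar',np.percentile(q[:,0],[1,99]),np.median(q[:,1]),q[:,2].min(),q[:,2].max())
k=(abs(z+.0012)<.0015)&(x>.024)&(x<.05)&(y>.055)&(y<.0835)
print('front',P[k][::4])
for sg in(-1,1):
  kl=(sg*(z+.0012)>.012)&(sg*(z+.0012)<.027)&(x<.0)&(x>-.03)&(y>.075)&(y<.09); print('lug',kl.sum(),np.median(P[kl],0),x[kl].min(),np.abs(z[kl]).max())
im=cv2.imread('pics/%s.png'%fn);cv2.imwrite('pics/%sz.png'%fn,cv2.resize(im[130:380,160:400],None,fx=2.4,fy=2.4,interpolation=3))
E
python3 st.py w19
```

```text
[0.4375 0.1743 0.1387] [-1.5712  0.0003 -0.09  ] [ 0.1286 -1.3565  4.1658] [-0.4465 -0.0121  0.0293] 0.030999916530771526 18.8
bar [-0.0055  0.0024] 0.027191214106459777 -0.04196101138128108 0.041977668993071815
front [[ 0.0282  0.0645 -0.0022]
 [ 0.0285  0.065   0.0003]
 [ 0.0289  0.0643 -0.0004]
 [ 0.0296  0.0644 -0.001 ]
 [ 0.0301  0.064  -0.0016]
 [ 0.0309  0.0643 -0.0022]
 [ 0.0309  0.0642  0.0003]
 [ 0.033   0.0669 -0.0003]
 [ 0.0358  0.0709 -0.001 ]
 [ 0.0411  0.0793 -0.001 ]
 [ 0.0411  0.0779 -0.001 ]
 [ 0.0419  0.078  -0.001 ]
 [ 0.0434  0.0794 -0.001 ]
 [ 0.0438  0.0787 -0.001 ]
 [ 0.0444  0.0784 -0.001 ]
 [ 0.0483  0.0828 -0.001 ]]
lug 566 [-0.0101  0.0866 -0.0197] -0.02032056926960385 0.02817084736348316
lug 589 [-0.0102  0.0868  0.0182] -0.020593635004284683 0.025746285174042982
```

View pics/w19z.png

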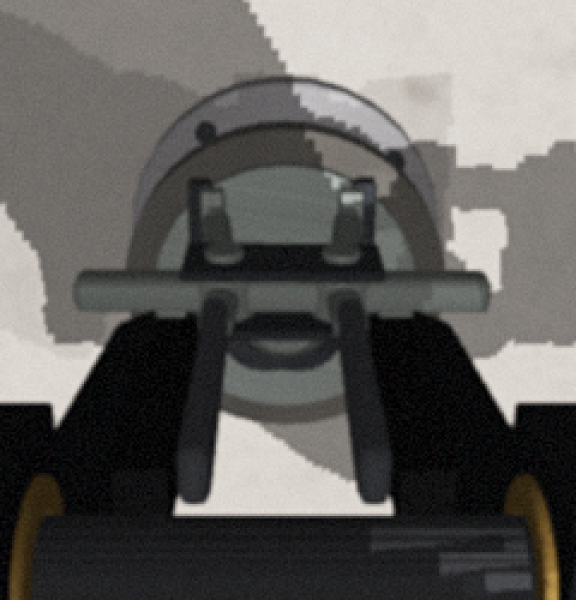

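```bash
cat > dbg.py <<'E'
from h import *
import sys
np.set_printoptions(precision=4,suppress=True)
fn=sys.argv[1];tc=np.load('tc.npy')
a=np.load('pics/%s.npz'%fn);W=a['W'];M=tc@np.linalg.inv(a['T']);P=W@M[:3,:3].T+M[:3,3];x,y,z=np.moveaxis(P,-1,0);Z=W[:,:,2]
zs=lambda m:(m.sum(),np.round(np.median(Z[m]),4)) if m.any() else None
# spindle centre via rim
import fitc
for dz in (0,):
  c=fitc.fit(fn,.046,.0515,.045); 
r=np.hypot(x-c[0],z-c[1])
print('rim Z',zs((r>.038)&(r<.043)&(Z>.04)&(Z<.056)),'flange Z',zs((r>.022)&(r<.034)&(x<c[0]-.015)&(Z>.045)&(Z<.0565)),'tip',zs((r<.008)&(Z>.07)&(Z<.078)))
# lug region heights crop
print('lug heights: bins of Z in lug regions')
for sg in(-1,1):
  m=(sg*(z+.0012)>.010)&(sg*(z+.0012)<.028)&(x<.0)&(x>-.02)&(Z<.075)
  h,e=np.histogram(Z[m],bins=np.arange(.044,.076,.001));print(sg,dict((round(e[i],3),int(h[i])) for i in range(len(h)) if h[i]>4))
m=(abs(z+.0012)<.014)&(x>.024)&(Z>.054)&(Z<.073)
for zz in(-.012,-.008,-.004,0,.004,.008,.012):
  k=m&(abs(z+.0012-zz)<.0012); 
  if k.any(): i=np.argsort(x[k]); print(zz,np.c_[x[k][i],Z[k][i]][::max(1,k.sum()//7)].round(4).tolist())
E
python3 dbg.py w19
python3 - <<'E'
import cv2
s=cv2.imread('pics/w19.png');cv2.imwrite('pics/w19y.png',cv2.resize(s[195:300,225:335],None,fx=7,fy=5.6,interpolation=3)[:590])
E
```

```text
w19 [ 0.0228 -0.0036] inliers 7 31
rim Z (np.int64(1599), np.float64(0.0513)) flange Z (np.int64(938), np.float64(0.0554)) tip (np.int64(46), np.float64(0.0738))
lug heights: bins of Z in lug regions
-1 {np.float64(0.044): 6, np.float64(0.045): 7, np.float64(0.046): 7, np.float64(0.047): 7, np.float64(0.048): 5, np.float64(0.049): 16, np.float64(0.05): 113, np.float64(0.051): 207, np.float64(0.052): 68, np.float64(0.053): 10, np.float64(0.054): 39, np.float64(0.055): 97, np.float64(0.056): 23, np.float64(0.057): 8, np.float64(0.058): 5, np.float64(0.059): 33, np.float64(0.06): 48, np.float64(0.061): 20, np.float64(0.062): 5, np.float64(0.063): 6, np.float64(0.064): 27, np.float64(0.065): 39, np.float64(0.066): 23, np.float64(0.067): 11, np.float64(0.068): 6, np.float64(0.069): 6, np.float64(0.07): 9, np.float64(0.071): 6, np.float64(0.072): 5, np.float64(0.073): 6, np.float64(0.074): 10}
1 {np.float64(0.044): 7, np.float64(0.045): 8, np.float64(0.046): 6, np.float64(0.047): 7, np.float64(0.048): 6, np.float64(0.049): 17, np.float64(0.05): 104, np.float64(0.051): 235, np.float64(0.052
[... 776 characters left out ...]
6], [0.0422, 0.0601], [0.044, 0.0609], [0.0493, 0.0555], [0.0525, 0.0553], [0.0554, 0.0558], [0.0583, 0.0548]]
0 [[0.0296, 0.0728], [0.0411, 0.0607], [0.0433, 0.0595], [0.0482, 0.0547], [0.0506, 0.0559], [0.0528, 0.0561], [0.0553, 0.0546], [0.0577, 0.0558]]
0.004 [[0.031, 0.073], [0.0409, 0.0597], [0.0431, 0.0612], [0.048, 0.0551], [0.0501, 0.0555], [0.0526, 0.0551], [0.0548, 0.0554], [0.0574, 0.0563]]
0.008 [[0.0296, 0.0729], [0.0389, 0.0607], [0.0413, 0.0604], [0.0438, 0.06], [0.0493, 0.0555], [0.0517, 0.0554], [0.054, 0.0554], [0.057, 0.0556]]
0.012 [[0.0357, 0.0612], [0.038, 0.0596], [0.0398, 0.0603], [0.0428, 0.0603], [0.0469, 0.0556], [0.0501, 0.0555], [0.053, 0.0558], [0.056, 0.0547]]
```

View pics/w19y.png

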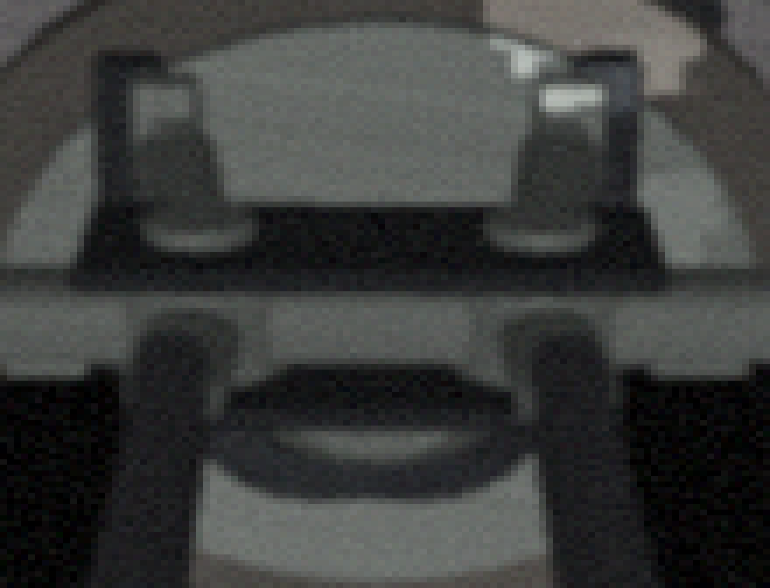

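Call:
servo_tool(
  plan="0 0.05 0 0 0 0;0 0.1 0 0 0 0;0 0.15 0 0 0 0;0 0.2 0 0 0 0;0 0.2 0 0 0 0;0 0.2 0 0 0 0",
)

```text
time: 19.4
position: [0.4375, 0.1744, 0.1367]
eef_rot: [-1.571, 0.0, -0.09]
force: [0.7, -2.5, 5.3]
width: 0.0306
```

```bash
python3 st.py w20 | grep -v front; python3 dbg.py w20|grep -v lug
```

```text
[0.4375 0.1744 0.1367] [-1.5711  0.     -0.0898] [-0.112  -1.6397  5.9175] [-0.6578  0.0167 -0.0274] 0.030879985801041933 19.45
bar [-0.0055  0.0024] 0.027217804883691632 -0.041975344181854835 0.04195767652654153
 [ 0.0275  0.0629  0.0003]
 [ 0.0283  0.0632 -0.0004]
 [ 0.0287  0.0628 -0.001 ]
 [ 0.0295  0.063  -0.0016]
 [ 0.0304  0.0634 -0.0022]
 [ 0.0303  0.0631  0.0003]
 [ 0.0316  0.0642 -0.0004]
 [ 0.0316  0.063  -0.001 ]
 [ 0.035   0.0679 -0.0016]
 [ 0.0413  0.0783 -0.0023]
 [ 0.042   0.0782 -0.0023]
 [ 0.0433  0.0792 -0.0023]
 [ 0.0439  0.079  -0.0023]
 [ 0.044   0.0778 -0.0023]
 [ 0.0476  0.0828 -0.0024]
 [ 0.0479  0.082  -0.001 ]
 [ 0.0493  0.0832 -0.0003]]
lug 567 [-0.0102  0.0866 -0.0198] -0.020369468956835057 0.02818927896056378
lug 584 [-0.0102  0.0866  0.0179] -0.020927179782080196 0.025788479882845716
w20 [ 0.0226 -0.001 ] inliers 73 76
rim Z (np.int64(1621), np.float64(0.0495)) flange Z (np.int64(956), np.float64(0.0534)) tip (np.int64(78), np.float64(0.0738))
-1 {np.float64(0.044): 5, np.float64(0.045): 6, np.float64(0.046): 10, np.float64(0.048): 95, np.float64(0.049)
[... 1582 characters left out ...]
.0425, 0.059], [0.0431, 0.0593], [0.0439, 0.0591], [0.0496, 0.0544]]
0 [[0.0316, 0.0725], [0.0349, 0.0688], [0.0416, 0.0579], [0.0425, 0.0576], [0.0433, 0.0575], [0.0439, 0.0578], [0.0445, 0.0581], [0.0511, 0.0545], [0.0555, 0.0548]]
0.004 [[0.0333, 0.0705], [0.0403, 0.059], [0.0411, 0.0589], [0.0418, 0.0589], [0.0426, 0.0589], [0.0436, 0.0582], [0.0443, 0.0585], [0.0482, 0.0542], [0.0565, 0.0546]]
0.008 [[0.0281, 0.0726], [0.0303, 0.071], [0.0335, 0.0675], [0.0398, 0.0585], [0.0415, 0.0581], [0.0423, 0.0579], [0.0436, 0.0569], [0.0529, 0.054]]
0.012 [[0.0321, 0.0648], [0.0366, 0.0589], [0.038, 0.0591], [0.0389, 0.0574], [0.0399, 0.0582], [0.0407, 0.0581], [0.0444, 0.0541], [0.0511, 0.0544]]
```

Call:
servo_tool(
  plan="0 0.05 0 0 0 0;0 0.1 0 0 0 0;0 0.12 0 0 0 0;0 0.12 0 0 0 0;0 0.12 0 0 0 0",
)

```text
time: 19.95
position: [0.4376, 0.1744, 0.1356]
eef_rot: [-1.571, -0.0, -0.09]
force: [-0.6, -3.0, 5.9]
width: 0.0307
```

```bash
python3 st.py w21 | head -2; python3 dbg.py w21|grep -A1 w21
```

```text
[0.4376 0.1744 0.1356] [-1.5711 -0.     -0.09  ] [-0.5113 -2.8877  7.1232] [-0.6611  0.0354 -0.0705] 0.0305268712276907 20.0
bar [-0.0056  0.0025] 0.027213305650110306 -0.04199905562762571 0.041994321469981416
w21 [ 0.0225 -0.001 ] inliers 72 76
rim Z (np.int64(1630), np.float64(0.0484)) flange Z (np.int64(977), np.float64(0.0524)) tip (np.int64(92), np.float64(0.0738))
```

Call:
servo_tool(
  plan="0 0 -0.05 0 0 0;0 0.03 -0.1 0 0 0;0 0.03 -0.1 0 0 0;0 0.03 -0.1 0 0 0",
)

```text
time: 20.4
position: [0.4377, 0.1741, 0.1355]
eef_rot: [-1.57, -0.001, -0.089]
force: [-0.4, -1.8, 7.6]
width: 0.0307
```

```bash
python3 st.py w22 | head -2; python3 dbg.py w22|grep -A1 w22;python3 dbg.py w22|tail -7
```

```text
[0.4377 0.1741 0.1354] [-1.5698 -0.0006 -0.0895] [-0.6655 -1.9958  7.1032] [-0.3557  0.0803 -0.0163] 0.03052316690359532 20.45
bar [-0.0057  0.0025] 0.027227674633672976 -0.04198404168958028 0.04195714176965362
w22 [ 0.0224 -0.0009] inliers 72 76
rim Z (np.int64(1649), np.float64(0.0483)) flange Z (np.int64(987), np.float64(0.0523)) tip (np.int64(90), np.float64(0.0737))
-0.012 [[0.0307, 0.0662], [0.0364, 0.0567], [0.0372, 0.0579], [0.038, 0.0577], [0.039, 0.0573], [0.0398, 0.0587], [0.0408, 0.0581], [0.0421, 0.0571]]
-0.008 [[0.0273, 0.0728], [0.0297, 0.0709], [0.0328, 0.0676], [0.0394, 0.0565], [0.0406, 0.057], [0.0415, 0.0568], [0.043, 0.0567], [0.0444, 0.0569]]
-0.004 [[0.0305, 0.0719], [0.0335, 0.069], [0.0408, 0.0581], [0.0416, 0.0567], [0.0423, 0.0568], [0.0426, 0.0575], [0.0436, 0.0572], [0.045, 0.0559]]
0 [[0.0294, 0.0728], [0.0315, 0.0727], [0.0324, 0.0724], [0.0359, 0.0672], [0.0417, 0.0579], [0.042, 0.0573], [0.0427, 0.0574], [0.0436, 0.0571], [0.0444, 0.057]]
0.004 [[0.0279, 0.073], [0.0322, 0.0714], [0.0349, 0.0678], [0.0409, 0.0578], [0.0418, 0.0576], [0.0424, 0.0579], [0.0434, 0.0575], [0.0437, 0.0582], [0.0443, 0.0571]]
0.008 [[0.0273, 0.0728], [0.0296, 0.0724], [0.0311, 0.0695], [0.0341, 0.0664], [0.0405, 0.0573], [0.0408, 0.0581], [0.0424, 0.0566], [0.0432, 0.0564]]
0.012 [[0.0298, 0.068], [0.0362, 0.057], [0.0373, 0.0563], [0.0381, 0.0563], [0.0386, 0.0582], [0.0391, 0.0572], [0.04, 0.0583], [0.0406, 0.0572], [0.0421, 0.057]]
```

View pics/w22z.png

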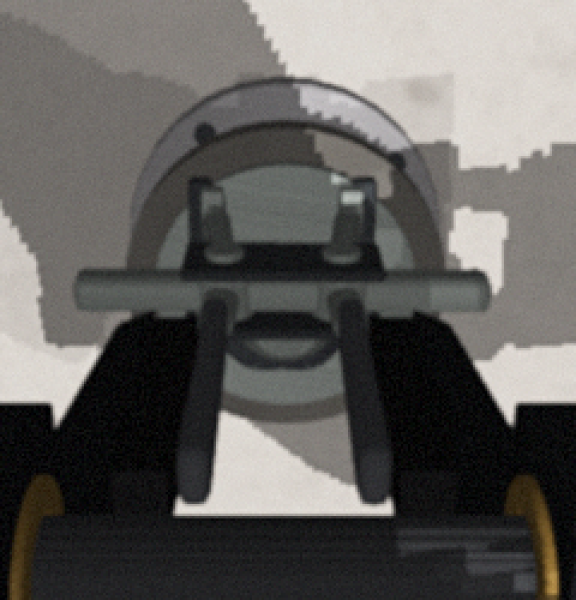

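Call:
servo_tool(
  plan="0 0.02 0 0 0 0;0 0.02 0 0 0 0;0 0.02 0 0 0 0",
  hand=0.4,
)

```text
time: 20.75
position: [0.4382, 0.175, 0.1354]
eef_rot: [-1.568, -0.002, -0.089]
force: [0.3, 0.2, 7.8]
width: 0.0349
```

Call:
servo_tool(
  plan="0 0 0 0 0 0;0 0 0 0 0 0;0 0 0 0 0 0",
  hand=0.44,
)

```text
time: 21.05
position: [0.4382, 0.1751, 0.1354]
eef_rot: [-1.568, -0.002, -0.089]
force: [-0.3, -0.6, 6.3]
width: 0.039
```

```bash
python3 st.py w23 | head -2; python3 dbg.py w23|grep -A1 w23;python3 dbg.py w23|tail -7
```

```text
[0.4382 0.175  0.1353] [-1.5682 -0.0016 -0.0889] [-0.6799 -0.4029  6.4128] [ 0.0385 -0.0003  0.0189] 0.03841717200215377 21.1
bar [-0.0059  0.0022] 0.02653232750604366 -0.041972071088056395 0.04187204296334049
w23 [ 0.0219 -0.002 ] inliers 75 83
rim Z (np.int64(1780), np.float64(0.0484)) flange Z (np.int64(934), np.float64(0.0524)) tip (np.int64(75), np.float64(0.0738))
-0.012 [[0.0292, 0.0691], [0.0358, 0.0576], [0.0374, 0.0575], [0.0383, 0.0572], [0.039, 0.0573], [0.0402, 0.0577], [0.0409, 0.0578], [0.0419, 0.0575]]
-0.008 [[0.028, 0.0728], [0.0304, 0.0708], [0.0333, 0.0666], [0.0397, 0.0559], [0.0411, 0.056], [0.0421, 0.0583], [0.0433, 0.0576], [0.0447, 0.0564]]
-0.004 [[0.0288, 0.0725], [0.0315, 0.0727], [0.0353, 0.0669], [0.0414, 0.057], [0.0418, 0.0575], [0.043, 0.0567], [0.0441, 0.0574], [0.045, 0.0572]]
0 [[0.0287, 0.0727], [0.0315, 0.0726], [0.0342, 0.0688], [0.0413, 0.0571], [0.0421, 0.057], [0.0428, 0.0571], [0.0436, 0.057], [0.0446, 0.0566], [0.0449, 0.0575]]
0.004 [[0.0312, 0.0719], [0.0341, 0.0677], [0.0407, 0.0569], [0.0415, 0.0582], [0.0424, 0.0579], [0.0429, 0.057], [0.0437, 0.0569], [0.0444, 0.0583], [0.0451, 0.057]]
0.008 [[0.0287, 0.0714], [0.0311, 0.0682], [0.0385, 0.0582], [0.0395, 0.0578], [0.0408, 0.0567], [0.0417, 0.0577], [0.0428, 0.0572], [0.0441, 0.0575]]
0.012 [[0.0358, 0.0579], [0.036, 0.0573], [0.0372, 0.0578], [0.0384, 0.0569], [0.0393, 0.0581], [0.0399, 0.057], [0.0402, 0.0578], [0.0414, 0.0583]]
```

View pics/w23z.png

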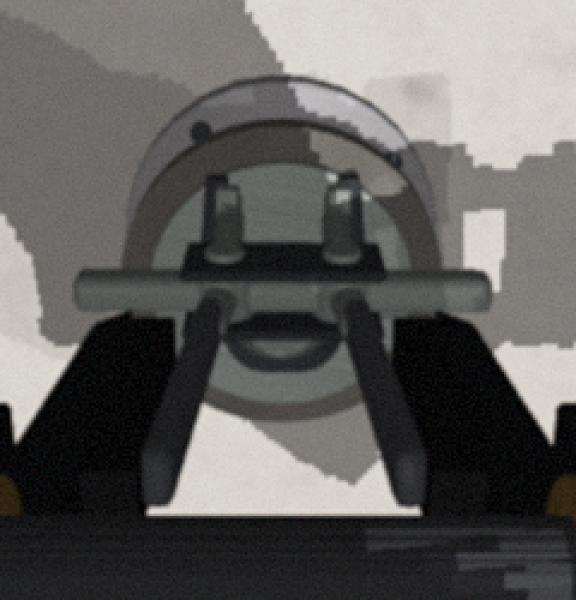

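Call:
servo_tool(
  plan="0 0 -0.03 0 0 0;0 0.02 -0.06 0 0 0;0 0.02 -0.06 0 0 0",
  hand=0.48,
)

```text
time: 21.4
position: [0.4382, 0.1746, 0.1352]
eef_rot: [-1.568, -0.002, -0.089]
force: [0.2, 1.0, 5.6]
width: 0.0421
```

Call:
servo_tool(
  plan="0 0 0 0 0 0;0 0 0 0 0 0;0 0 0 0 0 0",
  hand=0.52,
)

```text
time: 21.7
position: [0.4381, 0.1745, 0.1351]
eef_rot: [-1.568, -0.002, -0.089]
force: [0.1, 0.4, 6.5]
width: 0.0458
```

```bash
python3 st.py w24 | head -2; python3 dbg.py w24|grep -A1 w24;python3 dbg.py w24|tail -7
```

```text
[0.4381 0.1745 0.1351] [-1.5682 -0.0016 -0.0888] [ 0.1182 -0.1945  5.3882] [ 0.0411 -0.0089  0.0201] 0.04570503651867724 21.75
bar [-0.0059  0.0019] 0.02586024908808008 -0.041978722863288825 0.041970042038589395
w24 [ 0.0219 -0.0014] inliers 80 96
rim Z (np.int64(1953), np.float64(0.0486)) flange Z (np.int64(952), np.float64(0.0527)) tip (np.int64(62), np.float64(0.0737))
-0.012 [[0.0356, 0.0579], [0.0366, 0.0574], [0.0371, 0.0578], [0.0384, 0.0581], [0.0395, 0.0588], [0.0401, 0.0564], [0.0416, 0.0564], [0.0424, 0.0576]]
-0.008 [[0.0286, 0.0713], [0.0316, 0.0682], [0.0386, 0.0577], [0.0401, 0.0563], [0.0413, 0.057], [0.0424, 0.0576], [0.0434, 0.0571]]
-0.004 [[0.0282, 0.0721], [0.0313, 0.0727], [0.0351, 0.0671], [0.0411, 0.0572], [0.0418, 0.0574], [0.0431, 0.0577], [0.0437, 0.058], [0.0448, 0.0574], [0.0511, 0.0543]]
0 [[0.028, 0.0726], [0.0331, 0.0707], [0.0413, 0.0583], [0.042, 0.0583], [0.0431, 0.0578], [0.0438, 0.0579], [0.0449, 0.0571]]
0.004 [[0.0285, 0.0729], [0.0328, 0.07], [0.0401, 0.0591], [0.0415, 0.0579], [0.0424, 0.0577], [0.0435, 0.057], [0.0442, 0.0583], [0.0456, 0.0573]]
0.008 [[0.0279, 0.0727], [0.0297, 0.0719], [0.0332, 0.0653], [0.0395, 0.0574], [0.0406, 0.0582], [0.0417, 0.0576], [0.0431, 0.0564], [0.0437, 0.058]]
0.012 [[0.0356, 0.0579], [0.0367, 0.0573], [0.0373, 0.0575], [0.0382, 0.0572], [0.0386, 0.0578], [0.0397, 0.0571], [0.0405, 0.057], [0.0412, 0.0572]]
```

View pics/w24z.png

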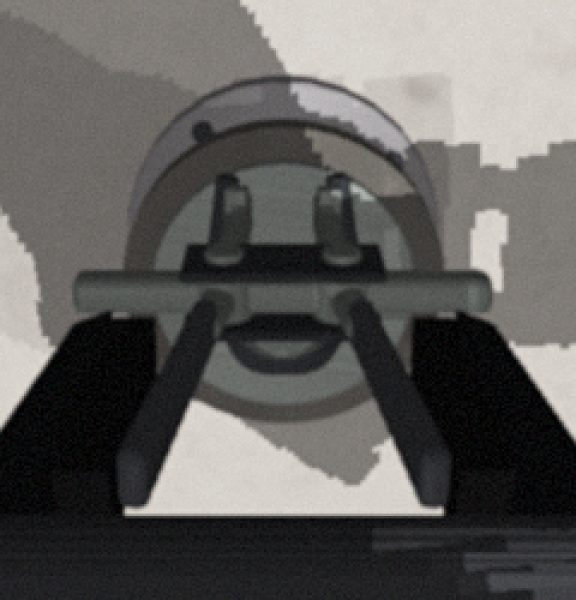

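Call:
servo_tool(
  plan="0 0.03 0 0 0 0;0 0.05 0 0 0 0;0 0.05 0 0 0 0",
  hand=0.56,
)

```text
time: 22.05
position: [0.4381, 0.1744, 0.1346]
eef_rot: [-1.568, -0.002, -0.089]
force: [-0.6, -0.7, 6.6]
width: 0.0497
```

Call:
servo_tool(
  plan="0 0.03 0 0 0 0;0 0.05 0 0 0 0;0 0.05 0 0 0 0",
  hand=0.6,
)

```text
time: 22.35
position: [0.4382, 0.1746, 0.1341]
eef_rot: [-1.568, -0.002, -0.089]
force: [0.1, -0.0, 6.4]
width: 0.0529
```

```bash
python3 st.py w25 | head -2; python3 dbg.py w25|grep -A1 w25;python3 dbg.py w25|tail -7
```

```text
[0.4382 0.1746 0.1341] [-1.568  -0.0017 -0.0888] [ 0.4259 -0.3322  6.0871] [ 0.0242 -0.0227  0.0022] 0.05321780429206204 22.4
bar [-0.006  0.002] 0.0252395230872988 -0.04197554145392507 0.04199633749283485
w25 [ 0.0218 -0.0015] inliers 89 100
rim Z (np.int64(2075), np.float64(0.0484)) flange Z (np.int64(957), np.float64(0.0525)) tip (np.int64(53), np.float64(0.0738))
-0.012 [[0.0357, 0.0581], [0.0368, 0.0574], [0.0375, 0.0574], [0.0382, 0.0575], [0.0391, 0.0573], [0.0399, 0.0572], [0.0408, 0.0567], [0.041, 0.0577], [0.0427, 0.0575]]
-0.008 [[0.0282, 0.0724], [0.0311, 0.0681], [0.0385, 0.0583], [0.0399, 0.0571], [0.0412, 0.0574], [0.0425, 0.0577], [0.0433, 0.0576], [0.0447, 0.0565]]
-0.004 [[0.028, 0.0729], [0.0325, 0.0707], [0.0403, 0.0578], [0.0412, 0.0588], [0.0423, 0.0568], [0.0432, 0.0579], [0.0446, 0.0568], [0.0453, 0.0568]]
0 [[0.0293, 0.0729], [0.0349, 0.0677], [0.0416, 0.0582], [0.042, 0.0573], [0.0431, 0.0567], [0.0438, 0.0582], [0.0443, 0.0572], [0.0453, 0.0582], [0.046, 0.057]]
0.004 [[0.0295, 0.0727], [0.0335, 0.069], [0.0409, 0.0581], [0.0414, 0.0586], [0.0423, 0.0581], [0.0433, 0.0577], [0.0444, 0.0585], [0.0457, 0.0575]]
0.008 [[0.0288, 0.0713], [0.0307, 0.0704], [0.038, 0.0579], [0.0402, 0.0566], [0.0407, 0.0583], [0.0419, 0.0575], [0.0429, 0.0584], [0.0447, 0.058]]
0.012 [[0.0363, 0.0571], [0.0367, 0.0577], [0.0374, 0.0576], [0.0389, 0.0576], [0.0396, 0.0564], [0.0405, 0.0574], [0.0412, 0.0575], [0.0431, 0.0568]]
```

View pics/w25z.png

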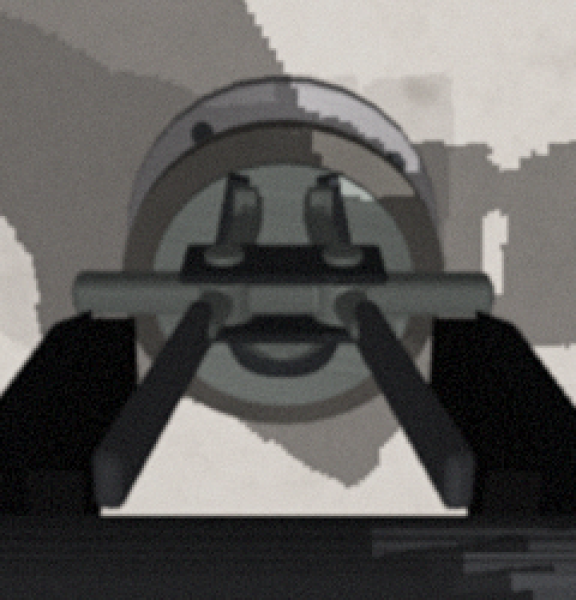

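Call:
servo_tool(
  plan="0 0.03 0 0 0 0;0 0.05 0 0 0 0;0 0.05 0 0 0 0",
  hand=0.64,
)

```text
time: 22.7
position: [0.4382, 0.1745, 0.1337]
eef_rot: [-1.568, -0.002, -0.089]
force: [-0.1, -0.5, 6.7]
width: 0.0563
```

Call:
servo_tool(
  plan="0 0.02 0 0 0 0;0 0.03 0 0 0 0;0 0.03 0 0 0 0",
  hand=0.67,
)

```text
time: 23.0
position: [0.438, 0.1742, 0.1332]
eef_rot: [-1.569, -0.001, -0.089]
force: [0.5, -0.5, 5.9]
width: 0.0594
```

```bash
python3 st.py w26 | head -2; python3 dbg.py w26|grep -A1 w26;python3 dbg.py w26|tail -7
```

```text
[0.438  0.1742 0.1332] [-1.5688 -0.0012 -0.089 ] [-0.1909 -0.6336  5.0592] [-0.145  -0.0262  0.002 ] 0.05893587652965426 23.05
bar [-0.0059  0.0017] 0.024943624745784813 -0.04199002728104692 0.041903669992471554
w26 [ 0.0221 -0.0011] inliers 92 102
rim Z (np.int64(2080), np.float64(0.0486)) flange Z (np.int64(918), np.float64(0.0527)) tip (np.int64(58), np.float64(0.0738))
-0.012 [[0.0362, 0.0575], [0.0365, 0.0584], [0.0376, 0.0578], [0.038, 0.0569], [0.0389, 0.058], [0.0393, 0.0586], [0.0402, 0.0569], [0.0415, 0.0572], [0.0427, 0.0578]]
-0.008 [[0.0292, 0.0709], [0.0316, 0.069], [0.0382, 0.0579], [0.0402, 0.057], [0.041, 0.0568], [0.0424, 0.057], [0.0436, 0.0575], [0.0445, 0.0586]]
-0.004 [[0.0284, 0.0725], [0.033, 0.0702], [0.0405, 0.0577], [0.0417, 0.0583], [0.0429, 0.0575], [0.0442, 0.0577], [0.0452, 0.0573]]
0 [[0.0309, 0.0728], [0.0346, 0.0686], [0.0418, 0.0581], [0.0427, 0.0579], [0.0439, 0.057], [0.0446, 0.0571], [0.0454, 0.057]]
0.004 [[0.0281, 0.073], [0.0323, 0.0715], [0.0406, 0.0576], [0.0419, 0.0579], [0.0427, 0.0578], [0.0435, 0.0577], [0.0444, 0.0588], [0.0455, 0.0582]]
0.008 [[0.0288, 0.0716], [0.0315, 0.0678], [0.0349, 0.0655], [0.0402, 0.0569], [0.0413, 0.0577], [0.0424, 0.0584], [0.0435, 0.0577], [0.0449, 0.0579]]
0.012 [[0.0358, 0.0584], [0.0368, 0.0579], [0.0373, 0.057], [0.0382, 0.0579], [0.039, 0.0579], [0.0397, 0.058], [0.0409, 0.0584], [0.0411, 0.0581], [0.0421, 0.0575]]
```

View pics/w26z.png

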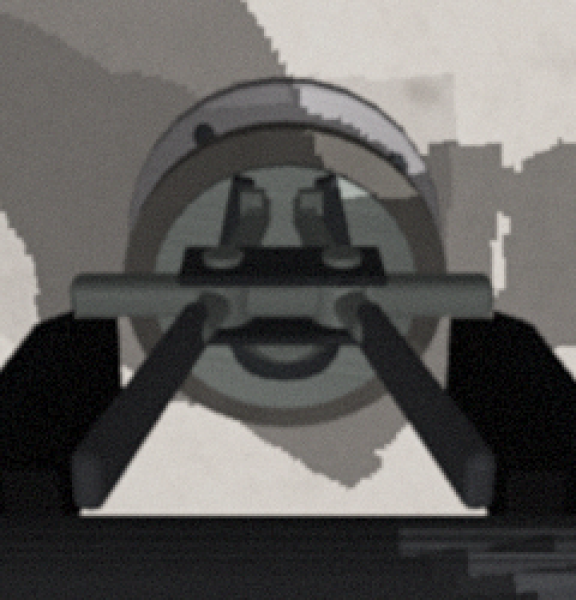

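Call:
servo_tool(
  plan="0 0 0 0 0 0;0 0.02 0 0 0 0;0 0.02 0 0 0 0",
  hand=0.71,
)

```text
time: 23.35
position: [0.4377, 0.1735, 0.1329]
eef_rot: [-1.57, -0.001, -0.089]
force: [0.1, -0.6, 5.2]
width: 0.0626
```

Call:
servo_tool(
  plan="0 0 0 0 0 0;0 0 0 0 0 0;0 0 0 0 0 0",
  hand=0.74,
)

```text
time: 23.65
position: [0.4375, 0.1735, 0.1328]
eef_rot: [-1.57, -0.0, -0.089]
force: [0.7, 0.4, 2.9]
width: 0.0652
```

```bash
python3 st.py w27 | head -2; python3 dbg.py w27|grep -A1 w27;python3 dbg.py w27|tail -7|head -3
```

```text
[0.4375 0.1734 0.1328] [-1.5701 -0.0001 -0.0894] [-0.1017  0.6517  3.7167] [-0.0482 -0.073   0.0085] 0.06516073804280366 23.7
bar [-0.0056  0.0025] 0.025640521212315345 -0.04189651419156923 0.04169286300847597
w27 [ 0.0226 -0.0002] inliers 89 99
rim Z (np.int64(2085), np.float64(0.0498)) flange Z (np.int64(882), np.float64(0.0538)) tip (np.int64(57), np.float64(0.0738))
-0.012 [[0.0363, 0.0597], [0.0376, 0.0587], [0.0386, 0.0581], [0.0394, 0.0593], [0.0405, 0.0587], [0.0453, 0.0553], [0.0506, 0.0541], [0.0544, 0.0541]]
-0.008 [[0.0294, 0.0713], [0.0381, 0.059], [0.0396, 0.059], [0.0406, 0.0585], [0.0419, 0.0587], [0.0432, 0.0578], [0.0446, 0.0579], [0.0549, 0.0545]]
-0.004 [[0.0293, 0.0728], [0.0346, 0.0681], [0.0409, 0.0579], [0.0422, 0.0583], [0.0435, 0.0585], [0.0447, 0.0578], [0.0462, 0.059], [0.0533, 0.0546]]
```

View pics/w27z.png

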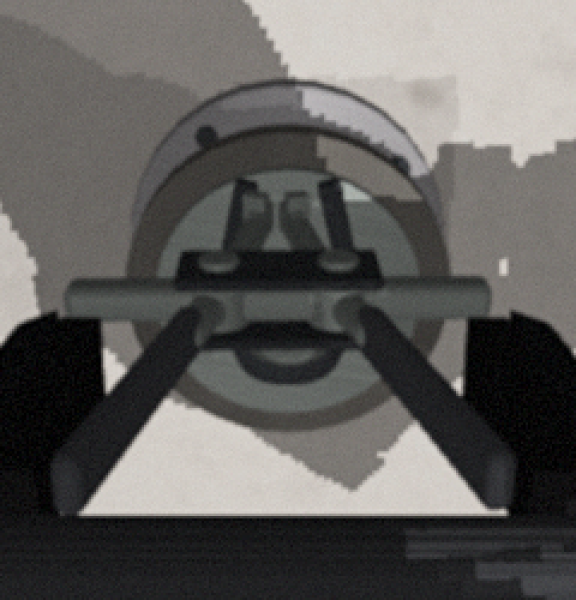

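Call:
servo_tool(
  plan="0 -0.1 0 0 0 0;0 -0.3 0 0 0 0;0 -0.5 0 0 0 0;0 -0.7 0 0 0 0;0 -0.7 0 0 0 0",
  hand=0.73,
)

```text
time: 24.2
position: [0.4375, 0.173, 0.14]
eef_rot: [-1.571, -0.0, -0.09]
force: [0.2, 0.1, -1.9]
width: 0.0643
```

```bash
python3 st.py w28 | head -2; python3 dbg.py w28|grep -A1 w28;python3 dbg.py w28|tail -7|head -3
```

```text
[0.4374 0.173  0.1399] [-1.5707 -0.0001 -0.0898] [-0.6751 -0.0917 -1.5949] [-0.0222  0.0176 -0.0077] 0.06468915076012426 24.25
bar [-0.0052  0.0026] 0.025234799463080382 -0.04196015809303194 0.04139103110755654
w28 [0.0225 0.0003] inliers 89 99
rim Z (np.int64(1989), np.float64(0.0498)) flange Z (np.int64(931), np.float64(0.0538)) tip None
-0.012 [[0.0407, 0.0587], [0.0439, 0.054], [0.046, 0.0545], [0.0469, 0.0542], [0.0494, 0.054], [0.0509, 0.0541], [0.0524, 0.0542], [0.0541, 0.054]]
-0.008 [[0.0404, 0.0592], [0.0412, 0.0592], [0.0421, 0.0589], [0.0431, 0.0583], [0.045, 0.0577], [0.0491, 0.0545], [0.0546, 0.0544]]
-0.004 [[0.0404, 0.0592], [0.0415, 0.0586], [0.0426, 0.0594], [0.0441, 0.0593], [0.0453, 0.0585], [0.0492, 0.0543], [0.0532, 0.054], [0.0553, 0.0546]]
```

View pics/w28z.png

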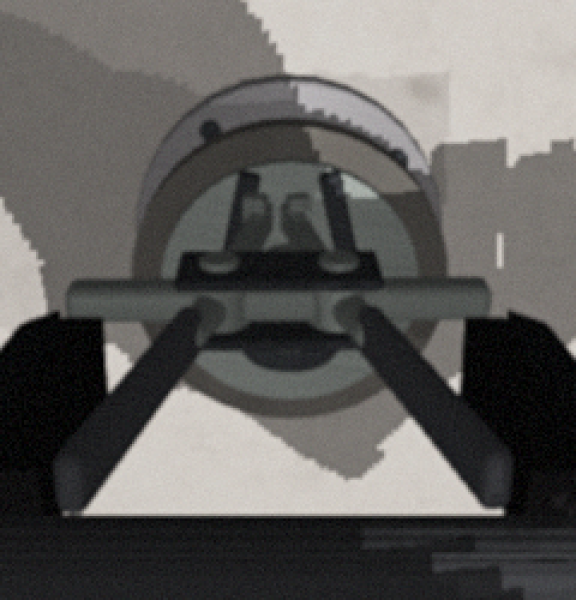

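Call:
servo_tool(
  plan="0 -1 0 0 0 0;0 -3 0 0 0 0;0 -5 0 0 0 0;0 -6 0 0 0 0;0 -6 0 0 0 0",
)

```text
time: 24.75
position: [0.4383, 0.1734, 0.2012]
eef_rot: [-1.569, -0.003, -0.09]
force: [0.6, 0.1, -1.2]
width: 0.0645
```

Call:
servo_tool(
  plan="0 0 0 0 0 0;0 0 0 0 0 0;0 0 0 0 0 0",
  hand=0.5,
)

```text
time: 25.05
position: [0.437, 0.1728, 0.1991]
eef_rot: [-1.572, 0.001, -0.09]
force: [0.2, 1.0, -1.0]
width: 0.0446
```

Call:
servo_tool(
  plan="0 0 0 0 0 0;0 0 0 0 0 0;0 0 0 0 0 0;0 0 0 0 0 0",
  hand=0,
)

```text
time: 25.45
position: [0.4374, 0.173, 0.1997]
eef_rot: [-1.571, 0.0, -0.09]
force: [0.2, -0.2, -1.0]
width: 0.0304
```

```bash
python3 st.py w29 | head -2
```

```text
[0.4374 0.173  0.1998] [-1.5707 -0.     -0.0898] [ 0.5938  0.6544 -1.1821] [ 0.0176  0.0036 -0.0134] 0.03028108947599911 25.5
bar [-0.0052  0.0025] 0.02690796862002831 -0.041977964690242314 0.04175274307547286
```

View pics/w29.png

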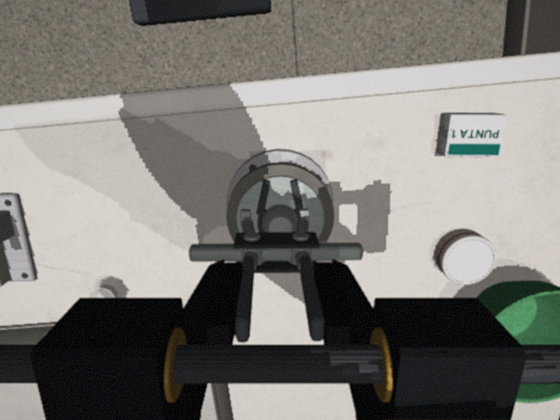

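Call:
servo_tool(
  plan="1 0 -3 0 0 0;2 0 -7 0 0 0;3 0 -11 0 0 0;4 0 -15 0 0 0;5 0 -19 0 0 0;6 0 -23 0 0 0;7 0 -26.5 0 0 0;8 0 -29 0 0 0;8 0 -29.7 0 0 0;8 0 -29.7 0 0 0;8 0 -29.7 0 0 0;8 0 -29.7 0 0 0",
)

```text
time: 26.7
position: [0.4903, -0.1279, 0.1999]
eef_rot: [-1.57, 0.0, -0.087]
force: [-0.1, 0.7, -1.1]
width: 0.0305
```

```bash
python3 st.py w30 | head -2
python3 - <<'E'
from h import *
np.set_printoptions(precision=4,suppress=True)
tc=np.load('tc.npy');a=np.load('pics/w30.npz');W=a['W'];M=tc@np.linalg.inv(a['T']);P=W@M[:3,:3].T+M[:3,3];x,y,z=np.moveaxis(P,-1,0);Z=W[:,:,2]
q=(y>.024)&(y<.032)&(abs(z)<.06)&(abs(x)<.012)&(Z>.15)
for s in(-1,1):
  k=q&(z*s>.025); print('bar',s,x[k].min(),x[k].max(),z[k].min(),z[k].max(),np.median(y[k]))
X,Y=W[:,:,0],W[:,:,1]
k=(Z>.0885)&(Z<.094)&(abs(X-.45)<.03)&(abs(Y+.126)<.06)
for s in(-1,1):
  m=k&((Y+.126)*s>.02); p=P[m]; print('post',s,m.sum(),p.mean(0),p.min(0),p.max(0)); 
  c,n=np.histogram(p[:,0],bins=np.arange(-.07,.02,.001)); print([(round(n[i],3),int(c[i])) for i in range(len(c)) if c[i]])
E
```

```text
[ 0.4904 -0.1281  0.1999] [-1.57    0.0002 -0.0867] [ 0.1045  0.1143 -1.8838] [ 0.0975  0.0429 -0.0341] 0.030479668896253635 26.75
bar [-0.0053  0.0025] 0.0268335833674333 -0.0419959512838408 0.041596231844333455
bar -1 -0.005501724934453223 0.0029544115656147674 -0.0459637552496181 -0.02500438790927352 0.025765966498710074
bar 1 -0.0054189742849360956 0.002960306898202203 0.025035442657814738 0.041596265203154396 0.027421013620889834
post -1 186 [-0.0376  0.1095 -0.0385] [-0.0532  0.1074 -0.0433] [-0.0221  0.1113 -0.0336]
[(np.float64(-0.054), 15), (np.float64(-0.053), 15), (np.float64(-0.052), 30), (np.float64(-0.051), 15), (np.float64(-0.05), 15), (np.float64(-0.049), 1), (np.float64(-0.028), 1), (np.float64(-0.027), 11), (np.float64(-0.026), 27), (np.float64(-0.025), 18), (np.float64(-0.024), 20), (np.float64(-0.023), 18)]
post 1 203 [-0.0376  0.1098  0.0352] [-0.0531  0.1074  0.0302] [-0.0212  0.1114  0.0401]
[(np.float64(-0.054), 5), (np.float64(-0.053), 24), (np.float64(-0.052), 29), (np.float64(-0.051), 16), (np.float64(-0.05), 17), (np.float64(-0.049), 12), (np.float64(-0.027), 2), (np.float64(-0.026), 23), (np.float64(-0.025), 22), (np.float64(-0.024), 22), (np.float64(-0.023), 18), (np.float64(-0.022), 13)]
```

View pics/w30.png

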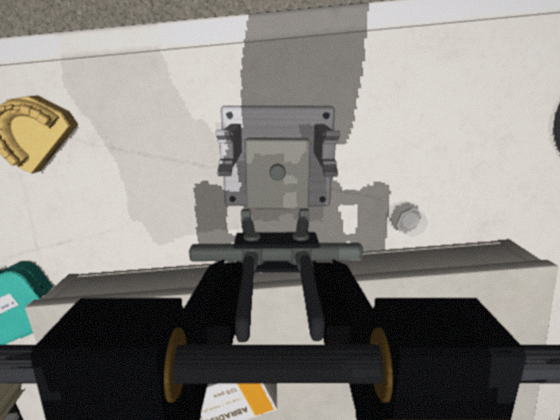

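Run:
```python
from h import *
np.set_printoptions(precision=4,suppress=True)
tc=np.load('tc.npy')
for fn in('w1','w2','w3','w4','w5','w30'):
  a=np.load('pics/%s.npz'%fn);W=a['W'];M=tc@np.linalg.inv(a['T']);P=W@M[:3,:3].T+M[:3,3];x,y,z=np.moveaxis(P,-1,0);Z=W[:,:,2]
  X,Y=W[:,:,0],W[:,:,1]
  zb={'w5':.0963,'w30':.169}.get(fn,.0774)
  tcp=(a['T']@np.linalg.inv(tc))[:3,3]
  out=[]
  for s in(-1,1):
    k=(abs(Z-zb-.0025)<.0035)&(abs(X-.45)<.06)&((Y+.126)*s>.027)&((Y+.126)*s<.035)
    out.append((np.percentile(x[k],3),np.percentile(x[k],97)))
  k=(abs(Z-zb-.0025)<.0035)&(abs(X-.45)<.06)&(abs(Y+.126)<.06)
  print(fn,'tcp',tcp,'bar x edges tool',np.array(out),'z ext',z[k].min(),z[k].max())
  bx=np.mean(out);bz=(z[k].min()+z[k].max())/2
  print('   bar world',(np.linalg.inv(M)@np.array([bx,.11,bz,1]))[:2])
```

```text
w1 tcp [ 0.4718 -0.0983  0.2685] bar x edges tool [[-0.0312 -0.0197]
 [-0.024  -0.0094]] z ext -0.07158452149518355 0.015191080593263573
   bar world [ 0.4506 -0.1263]
w2 tcp [ 0.4538 -0.1243  0.19  ] bar x edges tool [[-0.0094  0.0073]
 [-0.0086  0.0082]] z ext -0.046020555511138136 0.041922429008552836
   bar world [ 0.453  -0.1262]
w3 tcp [ 0.454  -0.1268  0.1067] bar x edges tool [[-0.0113  0.0075]
 [-0.0111  0.0075]] z ext -0.04477659375384023 0.04282257318797327
   bar world [ 0.4522 -0.1276]
w4 tcp [ 0.4556 -0.1269  0.1083] bar x edges tool [[-0.0133  0.0031]
 [-0.013   0.0054]] z ext -0.04535844711753116 0.042659427255404996
   bar world [ 0.4518 -0.128 ]
w5 tcp [ 0.453  -0.127   0.1263] bar x edges tool [[-0.0069  0.0003]
 [-0.0068  0.0002]] z ext -0.04510768114056947 0.042840716306889425
   bar world [ 0.4496 -0.1278]
w30 tcp [ 0.4903 -0.1279  0.1999] bar x edges tool [[-0.0051  0.0019]
 [-0.0051  0.0024]] z ext -0.0459637552496181 0.041596265203154396
   bar world [ 0.4886 -0.1298]
```

Run:
```python
from h import *
np.set_printoptions(precision=4,suppress=True)
tc=np.load('tc.npy')
for fn in('w2','w3','w4','w5'):
  a=np.load('pics/%s.npz'%fn);W=a['W'];M=tc@np.linalg.inv(a['T']);P=W@M[:3,:3].T+M[:3,3];x,y,z=np.moveaxis(P,-1,0);Z=W[:,:,2]
  X,Y=W[:,:,0],W[:,:,1]; c=(W[:,:,:2]-[.4525,-.127]); s=(c@[-np.sin(-.09),np.cos(-.09)]); t=c@[np.cos(-.09),np.sin(-.09)]
  # bar end parts beyond posts |s|>.0425 and between hub and post .026-.031
  for lo,hi in((.0255,.031),(.0424,.044)):
   for sg in(-1,1):
    k=(s*sg>lo)&(s*sg<hi)&(abs(t)<.02)&(Z>.07)&(Z<.105)
    v=np.c_[t[k],Z[k]];v=v[np.argsort(v[:,0])]
    print(fn,lo,sg,len(v),v[::max(1,len(v)//12)].round(4).tolist())
```

```text
w2 0.0255 -1 93 [[-0.004, 0.0807], [-0.0037, 0.0797], [-0.0035, 0.0788], [-0.0033, 0.0806], [-0.0024, 0.0803], [-0.0019, 0.0809], [-0.0013, 0.0814], [-0.0007, 0.082], [0.0003, 0.0811], [0.0008, 0.0817], [0.0014, 0.0822], [0.0018, 0.0809], [0.0032, 0.0814], [0.0035, 0.0804]]
w2 0.0255 1 91 [[-0.0041, 0.078], [-0.0037, 0.0765], [-0.0034, 0.0756], [-0.0032, 0.0799], [-0.0027, 0.0805], [-0.002, 0.0808], [-0.0014, 0.0812], [-0.0008, 0.0816], [-0.0002, 0.0822], [0.0007, 0.0815], [0.0015, 0.0815], [0.0022, 0.0816], [0.003, 0.0814]]
w2 0.0424 -1 6 [[-0.0022, 0.0796], [-0.0015, 0.0799], [-0.001, 0.0806], [-0.0001, 0.08], [0.001, 0.079], [0.0016, 0.0793]]
w2 0.0424 1 37 [[-0.0151, 0.0888], [-0.0101, 0.0861], [-0.0037, 0.0763], [-0.003, 0.0791], [-0.002, 0.0807], [-0.0012, 0.0804], [0.0001, 0.081], [0.0009, 0.0808], [0.0025, 0.0804], [0.003, 0.0812], [0.0081, 0.0796], [0.0098, 0.0812], [0.015, 0.0898]]
w3 0.0255 -1 216 [[-0.0146, 0.0888], [-0.0038, 0.0805], [-0.0035, 0.0773], [-0.0032, 0.0792], [-0.0028, 0.0806], [-0.002, 0.08], [-0.0013, 0.081], [-0.0006, 0.0817], [0.0005, 0.0807], [0.0014, 0.
[... 2377 characters left out ...]
, 0.0991], [-0.0008, 0.0985], [-0.0002, 0.0995], [0.0007, 0.0987]]
w5 0.0424 -1 52 [[-0.0063, 0.0947], [-0.0061, 0.0927], [-0.0059, 0.0964], [-0.0057, 0.0996], [-0.0055, 0.0992], [-0.0049, 0.099], [-0.0037, 0.0989], [-0.0033, 0.099], [-0.0027, 0.0978], [-0.0021, 0.1], [-0.0011, 0.0991], [-0.0005, 0.0989], [0.0003, 0.0996]]
w5 0.0424 1 20 [[-0.0151, 0.0889], [-0.0126, 0.0896], [-0.0101, 0.0715], [-0.0067, 0.0816], [-0.0062, 0.0818], [-0.0025, 0.0972], [-0.0011, 0.0978], [-0.0002, 0.0725], [0.0, 0.0966], [0.0013, 0.0719], [0.002, 0.073], [0.0096, 0.081], [0.0103, 0.082], [0.0111, 0.0829], [0.0112, 0.0876], [0.0114, 0.086], [0.0128, 0.0903], [0.0133, 0.0905], [0.0133, 0.0882], [0.0139, 0.0905]]
```

Call:
servo_tool(
  plan="-1.5 0 0.06 0 0 0;-3 0 0.06 0 0 0;-3.64 0 0.06 0 0 0;-3.64 1.5 0.06 0 0 0;-3.64 3 0.06 0 0 0;-3.64 4 0.06 0 0 0;-3.64 4.5 0.06 0 0 0;-3.64 4.5 0.06 0 0 0;-3.64 4.5 0.06 0 0 0",
)

```text
time: 27.65
position: [0.4546, -0.126, 0.155]
eef_rot: [-1.571, -0.001, -0.09]
force: [0.8, -0.1, -1.3]
width: 0.0308
```

```bash
cat > bar.py <<'E'
from h import *
import sys
np.set_printoptions(precision=4,suppress=True)
fn=sys.argv[1];s_,W,T,f=snap('wrist',fn);o=arm.observe();print(o['position'],o['eef_rot'],o['force'],o['width'],o['time'])
Z=W[:,:,2];zb=o['position'][2]-.031
c=(W[:,:,:2]-[.4527,-.1264]); s=(c@[-np.sin(-.09),np.cos(-.09)]); t=c@[np.cos(-.09),np.sin(-.09)]
for sg in(-1,1):
  k=(s*sg>.026)&(s*sg<.047)&(abs(t)<.02)&(abs(Z-zb-.003)<.004)
  print(sg,'t',np.percentile(t[k],[2,98]),'s',s[k].min(),s[k].max(),'Z',np.median(Z[k]))
k=(Z>.0885)&(Z<.0935)&(abs(t)<.025)&(abs(s)>.028)&(abs(s)<.05)
for sg in(-1,1): m=k&(s*sg>0);print('post',sg,m.sum(),s[m].mean() if m.any() else 0,np.sort(t[m])[[0,-1]] if m.any() else 0)
im=cv2.imread('pics/%s.png'%fn);cv2.imwrite('pics/%sz.png'%fn,cv2.resize(im[130:380,160:400],None,fx=2.4,fy=2.4,interpolation=3))
E
python3 bar.py w31
```

```text
[ 0.4547 -0.1261  0.1552] [-1.5708 -0.0009 -0.0897] [-0.017   0.0618 -1.2823] 0.030573588371577864 27.7
-1 t [-0.0033  0.004 ] s -0.04531086001060399 -0.026022848977572264 Z 0.12925194469371334
1 t [-0.0032  0.0043] s 0.026015249651822562 0.042440303977517906 Z 0.12763028634398835
post -1 126 -0.03659260297704462 [-0.0159  0.0115]
post 1 117 0.037117361915243126 [-0.016 -0.011]
```

View pics/w31z.png

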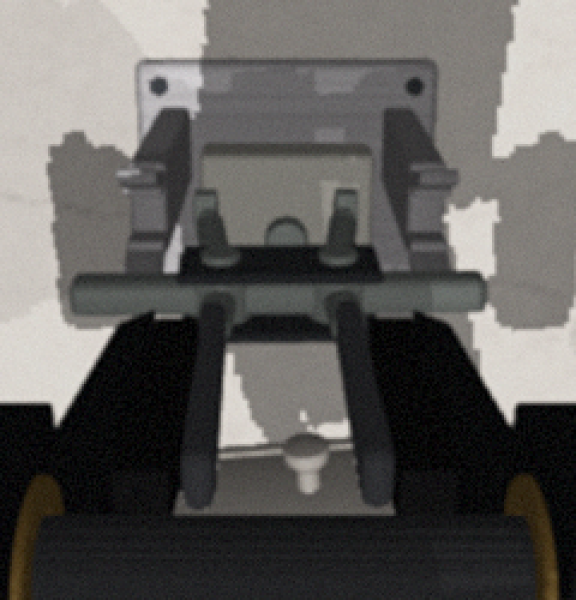

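Call:
servo_tool(
  plan="-0.03 1 0.12 0 0 0;-0.03 2 0.12 0 0 0;-0.03 2.6 0.12 0 0 0;-0.03 3 0.12 0 0 0;-0.03 3.3 0.12 0 0 0;-0.03 3.3 0.12 0 0 0",
)

```text
time: 28.3
position: [0.4539, -0.1248, 0.1214]
eef_rot: [-1.571, 0.001, -0.09]
force: [0.1, 0.3, -1.4]
width: 0.0303
```

Call:
servo_tool(
  plan="0 0.3 0 0 0 0;0 0.5 0 0 0 0;0 0.7 0 0 0 0;0 0.9 0 0 0 0;0 1 0 0 0 0;0 1 0 0 0 0",
)

```text
time: 28.9
position: [0.454, -0.1249, 0.1117]
eef_rot: [-1.571, 0.0, -0.09]
force: [0.5, -0.4, -0.8]
width: 0.0305
```

```bash
python3 bar.py w32
```

```text
[ 0.4541 -0.1249  0.1117] [-1.5707  0.0001 -0.0898] [ 0.4142  0.4026 -0.609 ] 0.030225078441064607 28.95
-1 t [-0.009   0.0105] s -0.04436706766438424 -0.026084993569147924 Z 0.08543557582478345
1 t [-0.0099  0.0108] s 0.026111090875628316 0.04341622300992799 Z 0.08410019149783682
post -1 217 -0.03701359151739234 [-0.0162  0.0155]
post 1 204 0.037572415219184696 [-0.016   0.0147]
```

View pics/w32z.png

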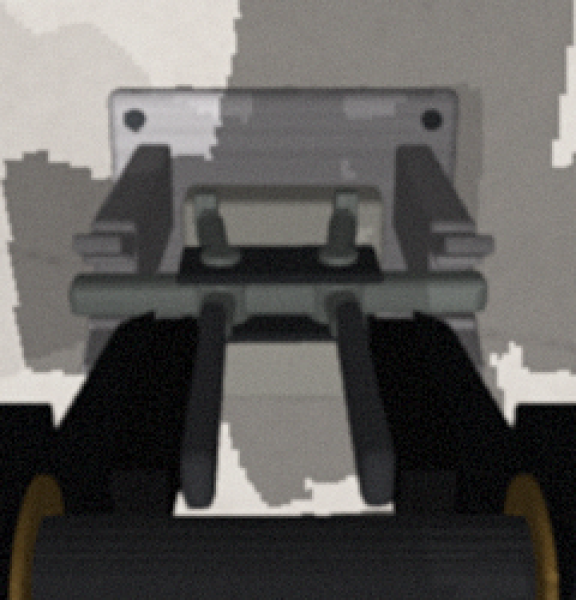

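Bar sits in the notches, about 3.5 mm above the floor. Lower gently.

Call:
servo_tool(
  plan="0 0.1 0 0 0 0;0 0.2 0 0 0 0;0 0.3 0 0 0 0;0 0.3 0 0 0 0",
)

```text
time: 29.35
position: [0.454, -0.1249, 0.1087]
eef_rot: [-1.571, 0.0, -0.09]
force: [0.4, 0.2, -1.0]
width: 0.0307
```

Call:
servo_tool(
  plan="0 0.05 0 0 0 0;0 0.05 0 0 0 0;0 0.05 0 0 0 0",
)

```text
time: 29.65
position: [0.4541, -0.1249, 0.1083]
eef_rot: [-1.571, -0.0, -0.09]
force: [0.0, -0.2, 0.1]
width: 0.0305
```

```bash
python3 bar.py w33
```

```text
[ 0.4541 -0.1249  0.1084] [-1.5708 -0.0001 -0.0897] [ 0.4501 -0.071  -0.6318] 0.030756168576596323 29.7
-1 t [-0.0091  0.0092] s -0.04419425763453914 -0.026047505066424736 Z 0.08234731266392462
1 t [-0.0097  0.0094] s 0.026069970538110217 0.04333424507255286 Z 0.08110624588390225
post -1 215 -0.03700628403951204 [-0.0161  0.0149]
post 1 201 0.03764471857479695 [-0.0158  0.0141]
```

Call:
servo_tool(
  plan="0 0.05 0 0 0 0;0 0.05 0 0 0 0;0 0.05 0 0 0 0",
  hand=0.45,
)

```text
time: 30.0
position: [0.454, -0.1249, 0.1077]
eef_rot: [-1.571, 0.0, -0.09]
force: [-0.2, 0.2, -1.4]
width: 0.0397
```

Call:
servo_tool(
  plan="0 0 0 0 0 0;0 0 0 0 0 0;0 0 0 0 0 0",
  hand=0.6,
)

```text
time: 30.3
position: [0.4541, -0.1249, 0.1078]
eef_rot: [-1.571, -0.0, -0.09]
force: [-0.4, -0.1, -1.5]
width: 0.053
```

Call:
servo_tool(
  plan="0 0 0 0 0 0;0 0 0 0 0 0;0 0 0 0 0 0",
  hand=0.72,
)

```text
time: 30.6
position: [0.4541, -0.1249, 0.1078]
eef_rot: [-1.571, -0.0, -0.09]
force: [-0.1, -0.2, -1.3]
width: 0.0633
```

```bash
python3 bar.py w34
```

```text
[ 0.4541 -0.1249  0.1078] [-1.5707  0.     -0.0898] [ 0.4534 -0.7863 -2.2283] 0.06357045728351651 30.65
-1 t [-0.0109  0.0099] s -0.04357987101323 -0.026314768635826925 Z 0.08186064888182062
1 t [-0.0103  0.0098] s 0.02604544837525762 0.04347655123858154 Z 0.08212546003255583
post -1 239 -0.035686294628008756 [-0.0159  0.016 ]
post 1 240 0.03635646275162487 [-0.016  0.016]
```

View pics/w34z.png

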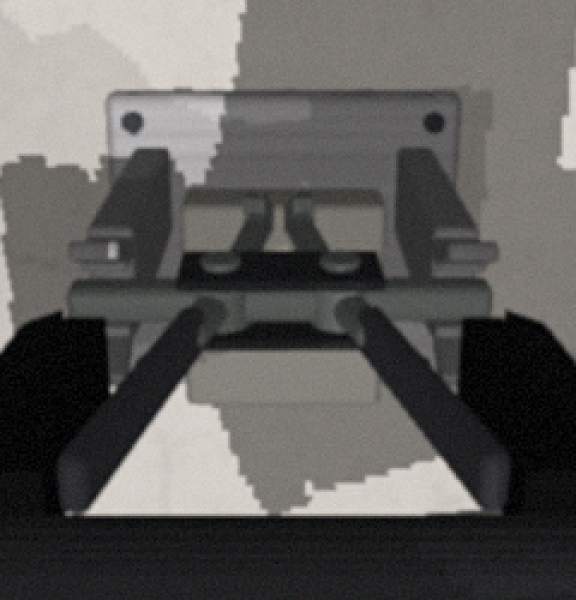

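Call:
servo_tool(
  plan="0 0.06 0 0 0 0;0 0.06 0 0 0 0;0 0.06 0 0 0 0",
)

```text
time: 30.95
position: [0.4541, -0.1249, 0.1072]
eef_rot: [-1.571, 0.0, -0.09]
force: [0.3, 1.1, -2.4]
width: 0.0632
```

Call:
servo_tool(
  plan="0 0 0 0 0 0;0 0 0 0 0 0;0 0 0 0 0 0;0 0 0 0 0 0;0 0 0 0 0 0",
  hand=1,
)

```text
time: 31.45
position: [0.4542, -0.1249, 0.1073]
eef_rot: [-1.571, -0.0, -0.09]
force: [-0.7, 0.4, -0.6]
width: 0.088
```

```bash
python3 bar.py w35
```

```text
[ 0.4541 -0.1249  0.1072] [-1.5707 -0.0001 -0.0898] [-0.0721  0.0623 -0.197 ] 0.08836507596326514 31.5
-1 t [-0.0105  0.0092] s -0.04445242970903841 -0.026083048056567276 Z 0.08100992035815635
1 t [-0.0105  0.0093] s 0.02605282299046432 0.04376693381741479 Z 0.0808664158676541
post -1 310 -0.03696837387283674 [-0.0159  0.0158]
post 1 317 0.037429044871378034 [-0.0158  0.016 ]
```

View pics/w35z.png

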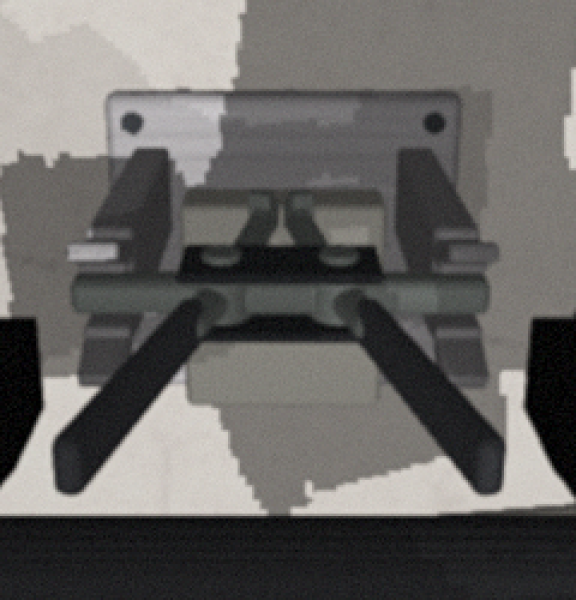

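Pliers hang in both notches. Lift clear and look at the wheel once more.

Call:
servo_tool(
  plan="0 -2 0 0 0 0;0 -5 0 0 0 0;0 -9 0 0 0 0;0 -12 0 0 0 0;0 -14 3 0 0 0;1 -14 7 0 0 0;2 -14 11 0 0 0;3 -14 15 0 0 0;4 -14 19 0 0 0;5 -14 23 0 0 0;5 -14 26 0 0 0;5 -14 28 0 0 0;5 -14 28 0 0 0;5 -14 28 0 0 0;5 -14 28 0 0 0",
)

```text
time: 33.0
position: [0.5289, 0.1473, 0.247]
eef_rot: [-1.572, 0.0, -0.092]
force: [1.1, -1.1, -0.5]
width: 0.0881
```

Run:
```python
from h import *
np.set_printoptions(precision=4,suppress=True)
s,W,T,f=snap('wrist','w36');o=arm.observe();print(o['position'],o['force'],o['time'])
cv2.imwrite('pics/w36z.png',cv2.resize(s['frame'][60:260,170:390],None,fx=3,fy=3,interpolation=3)[:,:,::-1])
Z=W[:,:,2];c=np.array([.4600,.1713])
import fitc
tc=s['T_tool_cam']
p=fitc.fit('w36',.047,.0525,.045,x0=(-.03,0))
M=tc@np.linalg.inv(T);P=W@M[:3,:3].T+M[:3,3];r=np.hypot(P[:,:,0]-p[0],P[:,:,2]-p[1])
for lo,hi,a,b in((.038,.043,.04,.06),(.024,.034,.045,.0565),(.013,.021,.056,.063),(0,.008,.07,.08)):
  k=(r>lo)&(r<hi)&(Z>a)&(Z<b);print(lo,k.sum(),np.median(Z[k]))
snap('scene','s9');snap('top','t9')
for n,c in(('s9',(130,300,180,350)),('t9',(150,270,180,360))):
  im=cv2.imread('pics/%s.png'%n)[c[0]:c[1],c[2]:c[3]];cv2.imwrite('pics/%sz.png'%n,cv2.resize(im,None,fx=4,fy=4 if n=='t9' else 3.5,interpolation=3)[:590])
```

```text
[0.529  0.1474 0.2471] [ 0.4122 -0.6577  0.1357] 33.05
w36 [-0.0709  0.0178] inliers 112 120
0.038 1724 0.04984358485351939
0.024 2277 0.0538615821899171
0.013 558 0.05883803151147582
0 317 0.07380295958688504
```

View pics/w36z.png

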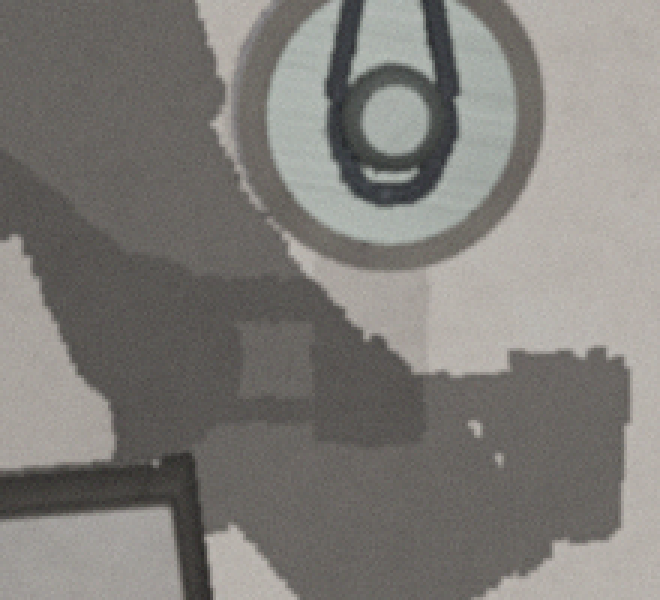

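View pics/t9z.png

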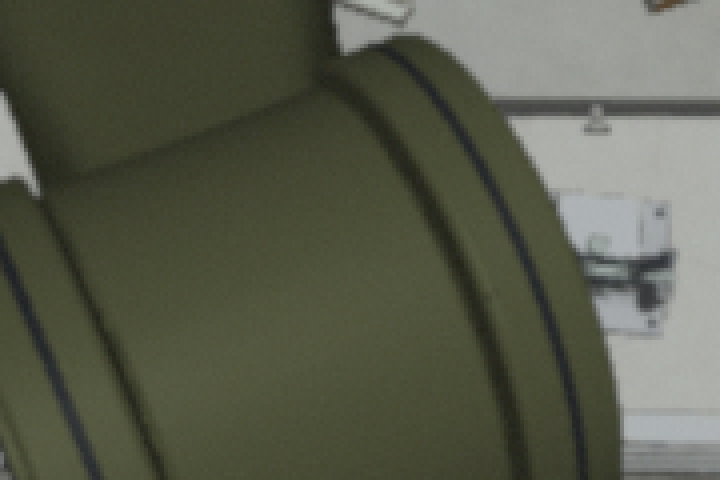

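View pics/s9z.png

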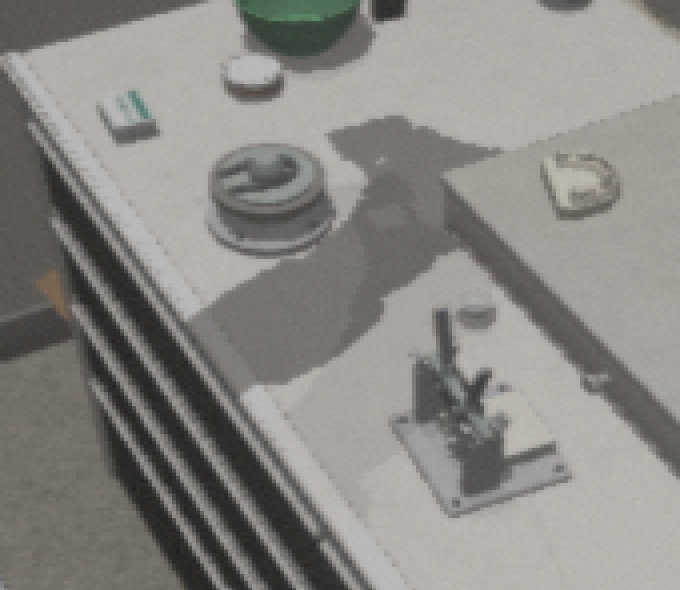

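Run:
```python
from h import *
np.set_printoptions(precision=4,suppress=True)
tc=np.load('tc.npy');a=np.load('pics/w36.npz');W=a['W'];M=tc@np.linalg.inv(a['T']);P=W@M[:3,:3].T+M[:3,3];x,y,z=np.moveaxis(P,-1,0);Z=W[:,:,2]
x=x+.0709;z=z-.0178
k=(Z>.0563)&(Z<.062)&(np.hypot(x,z)<.04)
for t in np.arange(-.036,.025,.004):
  m=k&(abs(x-t)<.001); q=np.sort(z[m]);  print(round(t,3),q.min() if len(q) else'',q.max() if len(q) else'',np.median(Z[m]) if len(q) else '', 'inner',[q[q<0].max(),q[q>0].min()] if (q<0).any() and (q>0).any() else '')
cv2.imwrite('pics/w36y.png',cv2.resize(a['frame'][30:140,230:370],None,fx=5,fy=5,interpolation=3)[:,:,::-1])
```

```text
-0.036    inner 
-0.032 -0.013820786641767103 0.01337285488248614 0.058707454671826476 inner [np.float64(-0.008032994354012047), np.float64(0.007684821044126499)]
-0.028 -0.014645243594306735 0.01448870997868527 0.05849944220014727 inner [np.float64(-0.00881673395137091), np.float64(0.008629309385597816)]
-0.024 -0.015452929625081314 0.01556596995117394 0.05874283886246423 inner [np.float64(-0.009636826162801582), np.float64(0.009507124210975975)]
-0.02 -0.016283671815016238 0.019007230053589518 0.05863040464219571 inner [np.float64(-0.010407820260148932), np.float64(0.010473854075463012)]
-0.016 -0.01711128329008817 0.01729652128430671 0.05869372080444357 inner [np.float64(-0.012057192887990582), np.float64(0.01141329677373799)]
-0.012 -0.01794806542812995 0.0183504090644654 0.05878988945499869 inner [np.float64(-0.0128764511942716), np.float64(0.012269454395330375)]
-0.008 -0.018790463561743177 0.01845511409035795 0.058894612985556205 inner [np.float64(-0.012032312453353278), np.float64(0.012331737410814874)]
-0.004 -0.01794407599498656 0.017838310647865712 0.05921645118491878 inne
[... 380 characters left out ...]
903992 0.017327707241800782 0.05873428770119393 inner [np.float64(-0.011915976804820583), np.float64(0.012985431342461256)]
0.012 -0.01620582685299284 0.01572163782422868 0.05855960676624122 inner [np.float64(-0.009320540811853007), np.float64(0.00968645904900704)]
0.016 -0.014483122773956986 0.014155187277799446 0.05884611388332875 inner [np.float64(-0.006681187259284783), np.float64(0.006358460394623188)]
0.02 -0.011814075041501438 0.01160810972413535 0.0588038069499186 inner [np.float64(-0.0005103564606169959), np.float64(0.00028013795428753416)]
0.024 -0.004896795144915023 0.00464015873150812 0.05938947754252702 inner [np.float64(-0.0004949599601473849), np.float64(0.000284310731548703)]
```

View pics/w36y.png

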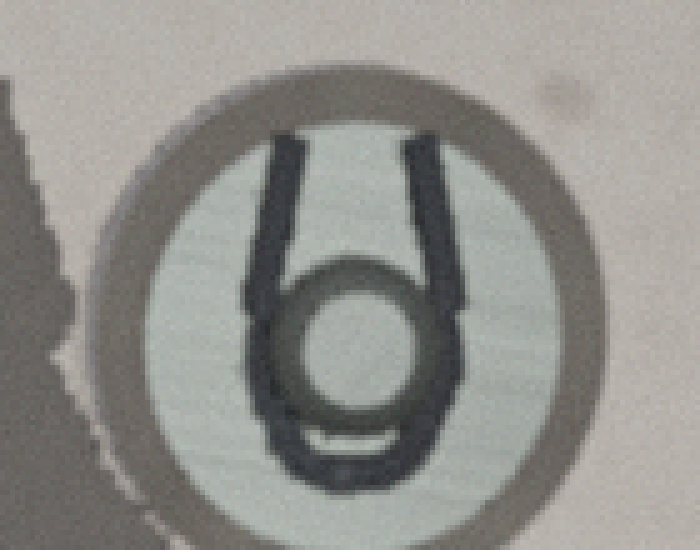

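Run:
```python
from h import *
print(arm.sign_off())
```

```text
the job is handed in; nothing more can be done
None
```

The ring is closed in the groove and holds the wheel down. The pliers hang back in both caddy notches, and I handed the job in at about 33 s on the robot's clock.

**One thing went wrong on the way:** my first placement was about 3.5 mm off. I had not allowed for the ring's back moving towards the pliers as it spreads. The front of the ring caught on the shaft's cone and tilted up. I did not notice this until I had pressed the wheel to its stop, at about 16 N, and begun easing the squeeze. I then raised the pliers slightly and squeezed them fully again. The ring dropped level onto the flange, and I pressed to the stop again at about 9 N and eased off in small steps. The wheel's limit is 22 N.

**Last checks:**
- **Wheel:** it sits 3.9 mm below its rest height, against an expected 4 mm or so with the ring seated.
- **Ring:** it lies flat on the flange, evenly about the shaft, and measures about 36 mm across the outside. That means it is fully closed, since relaxed it is 37 mm.
- **Pliers:** the bar is level in both notches at its resting height, the handles are free, and the gripper is open and well clear.
- **Other items:** I did not touch them. The final scene picture shows the dish, carton and jar where they were. I did not check the cast in a final picture, because the arm covered much of the top view.
- **Forces:** the highest wrist force I read was about 22 N, during the first squeeze, when the pliers pressed down on the caddy.

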